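Hold the blind coupling hole-up on the mixer spindle

ROBOT

A 7-joint arm with a two-finger parallel gripper is mounted at the origin on the work surface. World frame = base frame: x ahead of the robot, y to its left, z up, the work surface at z = 0. Lengths are in m, angles in rad, forces in N, time in s.
With the tool pointing down it reaches from about 0.4 to 0.85 m from the base axis. Payload 10.4 kg.
Tool frame: the origin (TCP) lies midway between the tips of the shut fingers; the grasp point (between the pads) lies 19 mm behind it; z points along the fingers, y is the line along which they close (so a half turn about z gives the same grasp; the last joint's range is limited). The gripper opens to 87 mm and grips with 3 to 60 N. Pads are 19 mm wide; open, the fingers measure 117 mm over their backs; the gripper's body (75 mm by 190 mm) begins 51 mm behind the grasp point.
Start: joints at [1.095, 0.332, -0.065, 1.46, 0.022, 1.35, -0.088], TCP at [0.273, -0.562, 0.223] pointing down, gripper open.
Joint ranges: [-2.6, 2.6], [-0.5, 2.12], [-1.47, 1.34], [0.16, 2.42], [-1.27, 4.41], [0.06, 2.06], [-2.6, 2.6]. Speed limits (rad/s): [2.22, 2.22, 2.79, 2.79, 3.14, 3.14, 3.14].

INTERFACE

Orientations are given as a unit quaternion [x, y, z, w].
In Python, from bench import r gives the robot as it stands.
- The arm moves only by the tool arm_command, never from a script. Its argument "moves" is one flat list of numbers, 4 for each row, row after row: the shift along the tool's x, y, z in cm, then the turn about the tool's z in degrees. A call has 1 to 12 rows; each row shifts and turns the commanded pose from where the row before left it, along the tool's axes as they then stand; what a row does not reach is not made up. A row lasts 1/12 s, in which the tool goes at most 41.7 mm and 7.16 degrees, less where a joint would pass 70% of its speed; a pose out of reach is approached as far as the arm can. A call with a gripper value outside its range is refused whole. "fingers" is the opening in per cent of the stroke, from 0 (shut) to 100 (fully open), set as the call begins (left out, the last holds). The fingers move at their own pace and stop on an object; "squeeze" is the grip in N (left out, the last holds). Time passes only in rows, so rows that do not move let the fingers close. It gives the time, the measured TCP pose, the force, the opening and the grip force at its end, in the units of the state.
- r.read_state(): the state, without advancing time (a new reading comes with each control period).
- r.camera(name): name is "side" or "top"; returns the picture (400x640x3 uint8, red, green, blue); there is no depth.
- r.camera_info(name): a dict with "fx", "fy", "cx", "cy" (pixels), "origin" and "attitude" of the camera in the world. Camera axes: x right, y up, looking along -z (the intrinsics and any distortion apply to the point x, -y, -z); pixel columns grow to the right and rows downward; lengths in m; the calibration is good to about 2 mm. A picture is of the moment at which its call begins. camera_info takes no time and is no camera call.
- r.close_job(): hands the job in; it is judged then, once.
The state is a dict: "time": time; "joint_positions": joint angles; "joint_vel": joint speeds; "joint_torque": joint torques, N m; "ee_pos": TCP position; "eef_rot": TCP orientation; "ft_force": force on the tool from outside, world axes, zero at the start; "torque": the same for the moment, N m; "width": finger opening in m; "grip_force": force on a finger pad.
Only numpy, scipy, OpenCV 4.12 (cv2) and the standard library are available. Lean on these libraries where they do the work, as an engineer would, in place of code of your own. Each camera call takes 0.05 s, during which the arm holds its last target. There are 200 camera calls.

TASK

Two alike square aluminium couplings lie on the bench, each with a blind hole in one end only and a black disc in the other, so that both ends look alike. Take the one lying on the paper, find by feel which end is open, turn it hole-up, and slide it from below onto the spindle that hangs from the mixer stand until it is fully home against the collar, without forcing it. Finish while still holding it there in the gripper, ready for its grub screw; leave the spare coupling beyond the paper, the paint tin, the tape roll and the sanding block where they are.

Things in the scene. Friction and masses are not known exactly. Their poses are not given: they have to be found in the camera images.
- bush_a: coupling: square bar 44 x 44 x 64 mm, about 0.26 kg, lying flat. Origin at its centre, x along its 64 mm length. It is either the one on the paper (y above -0.3) or the spare (y below -0.4). A 20 mm hole, 50 mm deep, on the centre line of ONE end, +x or -x: not told which; the other end is flat. Tried on the spindle, the closed end stops at its tip, the open end slides up to the collar.
- bush_b: the other coupling, alike to the eye: square bar 44 x 44 x 64 mm, about 0.26 kg, lying flat. Origin at its centre, x along its 64 mm length. It is either the one on the paper (y above -0.3) or the spare (y below -0.4). A 20 mm hole, 50 mm deep, on the centre line of ONE end, +x or -x: not told which; the other end is flat. Nor need the hole be at the same end as in bush_a.
- stand: mixer stand, fixed. Origin on the bench below the spindle, z up, +x (within 30 deg of world x) to its column. Spindle under the front end of a flat arm: 26 mm wide, underside 254 mm up, 10 mm thick, from x = -13 mm to the column (32 mm diameter, at x = 170 mm; gear block from x = 135 mm, 60 mm wide, motor above it). Base plate 18 mm thick, x = 100 to 280 mm, 150 mm wide. Clear below the spindle.
- spindle_seat (a point): centre of the collar's lower face, 250 mm above the bench, on the spindle axis: the coupling's open end rests against it when fully home, its centre then being 32 mm below. The collar is 30 mm in diameter and 4 mm thick.
- spindle_tip (a point): centre of the lower end of the spindle, 214 mm above the bench: steel pin of 14 mm diameter pointing straight down, 36 mm long below the collar, the last 5 mm tapered to 8 mm diameter. Rigid, does not turn.
- tin: bystander: closed paint tin, 84 mm diameter, 100 mm tall, origin at the centre of its underside
- tape: bystander: yellow roll of tape lying flat, 100 mm outer diameter, 30 mm tall, origin at the centre of its underside
- sander: bystander: cork sanding block 70 x 110 x 35 mm, origin at the centre of its underside
There are look-alikes about, which are no part of the job. What is shaped like the bush_b but pink or purple is not meant.

How it is judged:
At the end, for the whole second after the job is handed in: The coupling from the paper is upright (within 8 degrees) and hole-up on the spindle, its centre within 6 mm of the spindle axis and 28 to 36 mm below the collar's face (fully home is 32), at rest and gripped by the fingers; the spare lies within 20 mm of where it was (((distance between bush_a and spindle_seat below 0.036 m and z of bush_a in the frame of spindle_seat below -0.028 m and horizontal distance between bush_a and spindle_seat below 0.006 m and angle between the x axis of bush_a and the z axis of stand, either way round below 0.14 rad and contact force between bush_a and the fingers above 1.5 N and linear speed of bush_a below 0.02 m/s and distance of bush_b from where it was at the start of the episode below 0.02 m and world y of bush_b below -0.37 m) or (distance between bush_b and spindle_seat below 0.036 m and z of bush_b in the frame of spindle_seat below -0.028 m and horizontal distance between bush_b and spindle_seat below 0.006 m and angle between the x axis of bush_b and the z axis of stand, either way round below 0.14 rad and contact force between bush_b and the fingers above 1.5 N and linear speed of bush_b below 0.02 m/s and distance of bush_a from where it was at the start of the episode below 0.02 m and world y of bush_a below -0.37 m))); the arm keeps its last pose, push and grip.
It fails at once if a coupling was forced against the stand (over 60 N) (contact force between any of bush_a, bush_b and stand above 60 N).
It fails at once if the paint tin was moved by more than 20 mm (distance of tin from where it was at the start of the episode above 0.02 m).
It fails at once if the tape roll was moved by more than 20 mm (distance of tape from where it was at the start of the episode above 0.02 m).
It fails at once if the sanding block was moved by more than 20 mm (distance of sander from where it was at the start of the episode above 0.02 m).
It also fails if it takes over 72 s, if anything falls off the work surface, if the arm or the gripper's body presses on something with over 40 N, if the wrist force passes 120 N, or if a joint passes its speed limit or range.

## Working session

There is one attempt and no reset: what is moved stays moved. The work goes in short steps, Python scripts to look and compute and a tool call to move; the robot and the scene stay as the last step left them, time stands still between calls to the robot, and variables do not carry over. Pictures are saved under pics/ and viewed, at most 10 in all, crops included, and the job is handed in when it is done.

Besides the shell and the picture viewer there is one more tool, called by a JSON object that holds its "name" and its "arguments". arm_command: Moves the arm, as the interface text tells. Its arguments: {"type":"object","properties":{"moves":{"type":"array"},"fingers":{"type":"number"},"squeeze":{"type":"number"}},"required":["moves"]}

```bash
mkdir -p pics; python3 - <<'E'
from bench import r
import cv2
for n in("side","top"):
    i=r.camera(n); cv2.imwrite(f"pics/{n}0.png",i[:,:,::-1]); print(n,r.camera_info(n))
s=r.read_state()
for k in s: print(k,s[k])
E
```

```text
side {'fx': 389.55090953295286, 'fy': 389.55090953295286, 'cx': 323.68472171482483, 'cy': 200.29116313009771, 'origin': array([0.32603265, 0.94421595, 0.77293675]), 'attitude': array([-0.04063433,  0.4762704 ,  0.87295617, -0.09727734])}
top {'fx': 436.20485894836844, 'fy': 436.20485894836844, 'cx': 323.4282410760361, 'cy': 203.06951303380043, 'origin': array([0.18750648, 0.01944371, 1.67015842]), 'attitude': array([-0.0778994 ,  0.08427801,  0.72751806, -0.67642174])}
time 0.1
joint_positions [ 1.09538186  0.33278168 -0.06474139  1.46082737  0.02160871  1.3499306
 -0.08850322]
joint_vel [-0.00065351 -0.00048876 -0.0002603  -0.00100221  0.00050435  0.00062877
 -0.00203195]
joint_torque [ 1.62360662e-03 -6.24542928e+01  2.45728955e-02 -3.90716493e+01
 -6.14654948e-02  3.66008235e-02  1.79574431e-05]
ee_pos [ 0.27330211 -0.56169461  0.22186479]
eef_rot [ 9.74472657e-01  2.24505345e-01 -1.65808811e-04 -6.03081319e-04]
ft_force [ 0.21859652 -0.29801935  0.03830669]
torque [-0.01140752  0.02170142 -0.00406117]
grip_force 0.0
width 0.08702140277748636
```

View pics/side0.png

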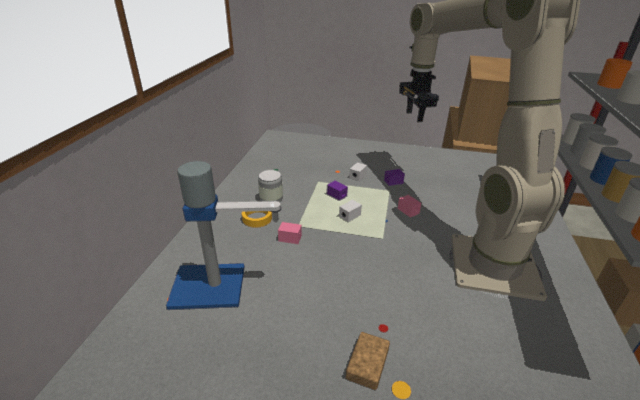

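View pics/top0.png

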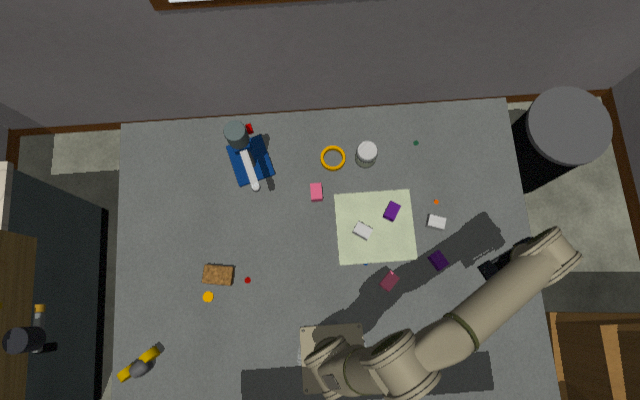

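Candidates: the grey coupling on the paper (top 362,231; side 349,211) is the one to take. The spare beyond the paper is at top 437,222 and side 358,171. The purple blocks (top 392,211 and 438,260) and pink blocks (316,191 and 390,280) are look-alikes. Next I take close crops of the choice and the stand.

```bash
cat > h.py <<'E'
import numpy as np
from scipy.spatial.transform import Rotation as R
def ray(info,u,v):
    d=np.array([(u-info['cx'])/info['fx'],-(v-info['cy'])/info['fy'],-1.])
    return info['origin'],R.from_quat(info['attitude']).apply(d)
def onz(info,u,v,z):
    o,d=ray(info,u,v); return o+d*(z-o[2])/d[2]
def proj(info,p):
    c=R.from_quat(info['attitude']).inv().apply(np.asarray(p)-info['origin'])
    return np.array([info['cx']+info['fx']*c[0]/-c[2],info['cy']-info['fy']*c[1]/-c[2]])
def tri(i1,p1,i2,p2):
    (a,d),(b,e)=ray(i1,*p1),ray(i2,*p2)
    t=np.linalg.lstsq(np.c_[d,-e],b-a,rcond=None)[0]
    P,Q=a+t[0]*d,b+t[1]*e
    return (P+Q)/2,np.linalg.norm(P-Q)
E
python3 - <<'E'
import cv2,numpy as np
t=cv2.imread('pics/top0.png');s=cv2.imread('pics/side0.png')
def c(i,x,y,w,h,k): return cv2.resize(i[y:y+h,x:x+w],None,fx=k,fy=k,interpolation=cv2.INTER_CUBIC)
a=np.hstack([c(t,340,210,50,37,8),c(s,325,190,50,37,8)])
b=np.hstack([c(t,220,115,50,38*2,4)[:300],c(t,220,115,1,75,4)[:,:0],c(s,160,155,150,75,4)])
cv2.imwrite('pics/crop0.png',np.vstack([a,b[:300,:800]]))
E
```

```text
(no output)
```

View pics/crop0.png

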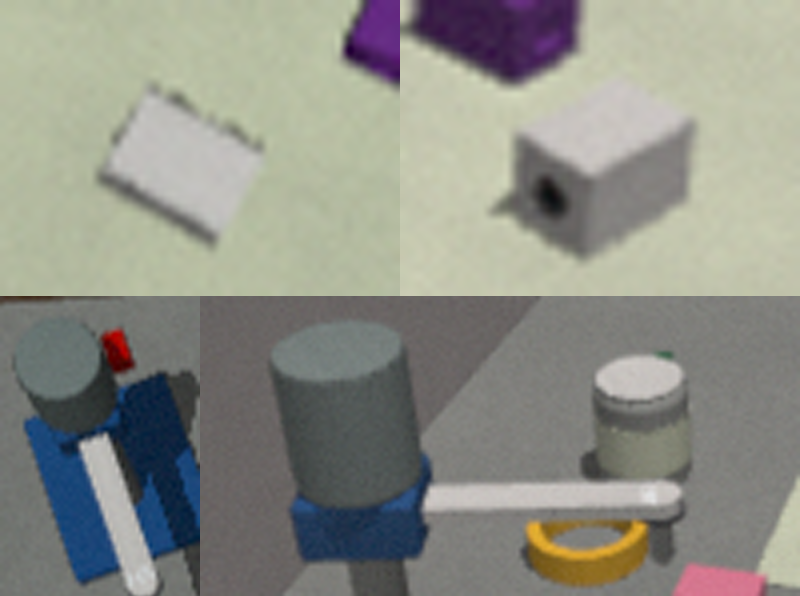

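```bash
cat > fit.py <<'E'
import cv2,numpy as np
from h import *
from scipy.optimize import minimize
from bench import r
I={n:r.camera_info(n) for n in('top','side')}
def sil(info,P,box,k=8):
    x,y,w,h=box
    uv=np.array([proj(info,p) for p in P])
    m=np.zeros((h*k,w*k),np.uint8)
    q=((uv-[x,y]+.5)*k-.5)
    cv2.fillPoly(m,[cv2.convexHull(np.round(q*16).astype(np.int32))],255,shift=4)
    return cv2.resize(m,(w,h),interpolation=cv2.INTER_AREA)/255.
def fit(model,masks,boxes,x0,step):
    f=lambda v:sum(np.abs(sil(I[n],model(v),boxes[n])-masks[n]).sum() for n in masks)
    x=np.array(x0,float)
    for _ in range(3):
        s=minimize(f,x,method='Nelder-Mead',options=dict(initial_simplex=np.vstack([x]+[x+np.eye(len(x))[i]*step[i] for i in range(len(x))]),maxiter=300)); x=s.x; step=np.array(step)*.5
    return x,s.fun
def rz(P,v): c,s=np.cos(v[2]),np.sin(v[2]); P=np.asarray(P,float); return np.c_[v[0]+c*P[:,0]-s*P[:,1],v[1]+s*P[:,0]+c*P[:,1],P[:,2]]
E
python3 - <<'E'
from fit import *
t=cv2.imread('pics/top0.png').astype(float);s=cv2.imread('pics/side0.png').astype(float)
ti=I['top'];si=I['side']
tc=np.array([(150,88),(263,152),(215,238),(103,172)]);tc=(tc+.5)/8-.5+[340,210]
sc=np.array([(220,82),(293,125),(190,175),(118,132)]);sc=(sc+.5)/8-.5+[325,190]
for i,c in((ti,tc),(si,sc)):
    w=np.array([onz(i,*p,.044) for p in c]);print(w.round(4),w.mean(0).round(4),[np.linalg.norm(w[j]-w[j-1]).round(4) for j in range(4)])
    print([np.degrees(np.arctan2(*(w[j]-w[j-1])[[1,0]])).round(1) for j in range(4)])
print('spare',onz(ti,437,222,.044),onz(si,358,168,.044))
print('pink',onz(ti,316,190,.044),'tin',onz(ti,367,148,.1),'tape',onz(ti,333,158,.03),'purple',onz(ti,392,210,.044))
# arm
sb=(200,195,90,20);tb=(234,140,35,60)
def mk(i,b,thr):
    x,y,w,h=b;c=i[y:y+h,x:x+w];g=c.min(2);return g
m={'top':mk(t,tb,0),'side':mk(s,sb,0)}
for n in m:
    print(n,np.percentile(m[n],[5,50,90,99]))
print(m['side'][:,75:84].T.astype(int)); print(m['top'][25:55:2].astype(int))
print('armend',tri(ti,(254.7,185.5),si,(276.5,204)))
E
```

```text
[[ 0.4897 -0.1364  0.044 ]
 [ 0.4552 -0.1868  0.044 ]
 [ 0.4161 -0.1603  0.044 ]
 [ 0.4511 -0.1106  0.044 ]] [ 0.453  -0.1485  0.044 ] [np.float64(0.0464), np.float64(0.0611), np.float64(0.0472), np.float64(0.0608)]
[np.float64(-33.8), np.float64(-124.4), np.float64(145.9), np.float64(54.8)]
[[ 0.4509 -0.1881  0.044 ]
 [ 0.4157 -0.1622  0.044 ]
 [ 0.4524 -0.1147  0.044 ]
 [ 0.487  -0.139   0.044 ]] [ 0.4515 -0.151   0.044 ] [np.float64(0.0609), np.float64(0.0437), np.float64(0.06), np.float64(0.0423)]
[np.float64(-126.4), np.float64(143.6), np.float64(52.3), np.float64(-35.2)]
spare [ 0.46245974 -0.43340081  0.044     ] [ 0.462601   -0.42498721  0.044     ]
pink [0.62093496 0.01544724 0.044     ] tin [ 0.75701704 -0.18960688  0.1       ] tape [ 0.75046105 -0.06071316  0.03      ] purple [ 0.52115528 -0.26829061  0.044     ]
top [  9.  51. 179. 189.]
side [ 34.   122.   189.   197.01]
[[118 120 121 116 118 125 168 189 191 190 191 185 148 117 124 115  62  58
   72  77]
 [119 117 119 115 110 107 158 192 195 191 190 183 145 126 124 108  64  58
   74  76]
 [116 116 113 110  97  93 141 188
[... 2125 characters left out ...]
109 115 116 115 114 116 114  59]
 [116 119 118 117 116 111  88  90 113 112 116 113 114 116 117 112 115 143
  197 186 182 187 187 187 175 105  69 110 114 110 113 112 111 109  52]
 [117 113 117 115 112 113 113 114 114 111 111 112 111 113 115 117 120 114
  101 156 171 176 164 159 110  70 105 111 114 110 112 116 112 108 109]
 [116 116 112 114 116 118 114 114 116 116 113 115 114 113 109 115 112 113
  115  97  86  82  80  72  88 107 113 109 109 110 109 111 114 113 110]
 [121 115 113 117 116 117 115 116 117 118 113 111 114 109 113 112 108 114
  111 113 115 111 111 113 116 115 110 108 113 115 109 113 115 114 111]]
armend (array([0.58734805, 0.21805711, 0.2670321 ]), np.float64(0.008658157280410486))
```

```bash
python3 - <<'E'
from fit import *
t=cv2.imread('pics/top0.png').astype(float);s=cv2.imread('pics/side0.png').astype(float)
a=np.linspace(np.pi/2,3*np.pi/2,15)
A=lambda L:np.r_[np.c_[.013*np.cos(a),.013*np.sin(a),a*0+.264],[[L,-.013,.264],[L,.013,.264]]]
B={'side':(220,195,69,20),'top':(234,158,35,42)}
mm={}
for n,i in(('top',t),('side',s)):
    x,y,w,h=B[n]; mm[n]=(i[y:y+h,x:x+w].min(2)>152).astype(float)
for use in(['top'],['side'],['top','side']):
    m={n:mm[n] for n in use}
    print(use,fit(lambda v:rz(A(.16),v),m,B,[.59,.21,.3],[.01,.01,.1]))
x=[[-1,1][i&1]*.032 for i in range(8)]
C=[[sx*.032,sy*.022,z] for sx in(-1,1) for sy in(-1,1) for z in(0,.044)]
B={'side':(330,190,50,40),'top':(345,212,40,35)}
mm={}
for n,i in(('top',t),('side',s)):
    x,y,w,h=B[n];c=i[y:y+h,x:x+w];sat=c.max(2)-c.min(2); 
    # paper is greenish-yellow: G-B large
    mm[n]=((c[:,:,1]-c[:,:,0]<14)&(c[:,:,2]-c[:,:,1]<15)).astype(np.uint8)
    nn,l,st,_=cv2.connectedComponentsWithStats(mm[n]); print(n,st[1:,4],np.median(c,(0,1)))
    k=1+st[1:,4].argmax(); mm[n]=(l==k).astype(float); print(mm[n].sum())
    cv2.imwrite(f'pics/m_{n}.png',mm[n]*255)
print(fit(lambda v:rz(C,v),{'side':mm['side']},B,[.452,-.15,.94],[.01,.01,.1]))
print(fit(lambda v:rz(C,v),mm,B,[.452,-.15,.94],[.01,.01,.1]))
from bench import r
q=r.read_state()['eef_rot'];print(R.from_quat(q).as_matrix().round(3))
E
```

```text
['top'] (array([0.59150323, 0.21794183, 0.28284963]), np.float64(21.55686274509804))
['side'] (array([0.58935118, 0.21738424, 0.25121052]), np.float64(26.968627450980392))
['top', 'side'] (array([0.59126909, 0.21795626, 0.26157788]), np.float64(63.47450980392157))
top [  1   1   2 232] [162. 189. 182.]
232.0
side [ 25 363] [172. 196. 193.]
363.0
(array([ 0.4525742 , -0.15403886,  0.98285808]), np.float64(21.101960784313725))
(array([ 0.4532195 , -0.15180086,  0.99332981]), np.float64(55.02352941176471))
[[ 0.899  0.438 -0.001]
 [ 0.438 -0.899  0.001]
 [-0.    -0.001 -1.   ]][ WARN:0@0.427] global loadsave.cpp:1063 imwrite_ Unsupported depth image for selected encoder is fallbacked to CV_8U.
```

The close crop shows a plain grey coupling on the paper, with a dark disc on the end facing the side camera (about 394,215 in side). Measured:
- **Coupling:** centre (0.453, -0.150), long axis at about 55°. The sizes come out near 61 x 44–47 mm, which fits.
- **Stand:** axis at about (0.590, 0.218), yaw about 15°.

The tool stays pointing down, so the plan is:
1. Grip one end.
2. Roll the coupling upright about its far edge.
3. Regrip it at the top with the fingertips, so the gripper body clears the stand arm.

{"name": "arm_command", "arguments": {"moves": [3.0,-2.51,0,0,3.0,-2.51,0,0,3.0,-2.51,0,0,3.0,-2.51,0,0,3.0,-2.51,0,0,3.0,-2.51,0,0,3.0,-2.51,0,0,3.0,-2.51,0,0,3.0,-2.51,0,0,3.0,-2.51,0,0,3.0,-2.51,0,0,3.0,-2.51,0,0], "fingers": 100}}

```text
time: 1.1
ee_pos: [0.4656, -0.1318, 0.2225]
eef_rot: [0.975, 0.224, -0.0, 0.0]
ft_force: [1.7, -0.9, 0.3]
width: 0.0868
grip_force: 0.0
```

{"name": "arm_command", "arguments": {"moves": [0,0,1.5,-6,0,0,1.5,-6,0,0,1.5,-6,0,0,1.5,-6,0,0,1.5,-5,0,0,1.5,0,0,0,0,0,0,0,0,0]}}

```text
time: 1.77
ee_pos: [0.4649, -0.1335, 0.1322]
eef_rot: [0.887, 0.461, -0.001, -0.001]
ft_force: [0.8, -0.0, 1.2]
width: 0.0874
grip_force: 0.0
```

```bash
cat > go.py <<'E'
import sys
from h import *
from bench import r
s=r.read_state();M=R.from_quat(s['eef_rot']).as_matrix()
x,y,z,yaw=map(float,sys.argv[1:5])
cur=np.degrees(np.arctan2(M[1,0],M[0,0]))
print('t',round(s['time'],2),'pos',s['ee_pos'].round(4),'yaw',cur.round(2),'tilt',np.degrees(np.arccos(-M[2,2])).round(2),'F',s['ft_force'].round(1),'w',round(s['width'],4),'grip',round(s['grip_force'],1))
print('tool-axes move cm',(M.T@(np.array([x,y,z])-s['ee_pos'])*100).round(2),'turn',((cur-yaw+180)%360-180).round(2))
E
python3 go.py .4654 -.1325 .010 55
```

```text
t 1.77 pos [ 0.4649 -0.1335  0.1322] yaw 54.91 tilt 0.09 F [ 0.8 -0.   1.2] w 0.0874 grip 0.0
tool-axes move cm [ 0.12  0.   12.22] turn -0.09
```

{"name": "arm_command", "arguments": {"moves": [0.1,0,2.5,0,0,0,2.5,0,0,0,2.5,0,0,0,2.5,0,0,0,1.2,0,0,0,1.0,0,0,0,0,0]}}

```text
time: 2.35
ee_pos: [0.4656, -0.1328, 0.0098]
eef_rot: [0.887, 0.461, -0.0, -0.001]
ft_force: [-0.7, 0.5, 0.3]
width: 0.0869
grip_force: 0.0
```

```bash
python3 go.py .4654 -.1325 .010 55; python3 - <<'E'
from bench import r
import cv2,numpy as np
t=r.camera('top');s=r.camera('side')
def c(i,x,y,w,h,k): return cv2.resize(i[y:y+h,x:x+w],None,fx=k,fy=k,interpolation=cv2.INTER_CUBIC)
cv2.imwrite('pics/g1.png',np.hstack([c(t,325,190,80,100,5),c(s,310,160,80,100,5)])[:,:,::-1])
E
```

```text
t 2.35 pos [ 0.4656 -0.1328  0.0098] yaw 54.92 tilt 0.08 F [-0.7  0.5  0.3] w 0.0869 grip 0.0
tool-axes move cm [ 0.01 -0.03 -0.02] turn -0.08
```

View pics/g1.png

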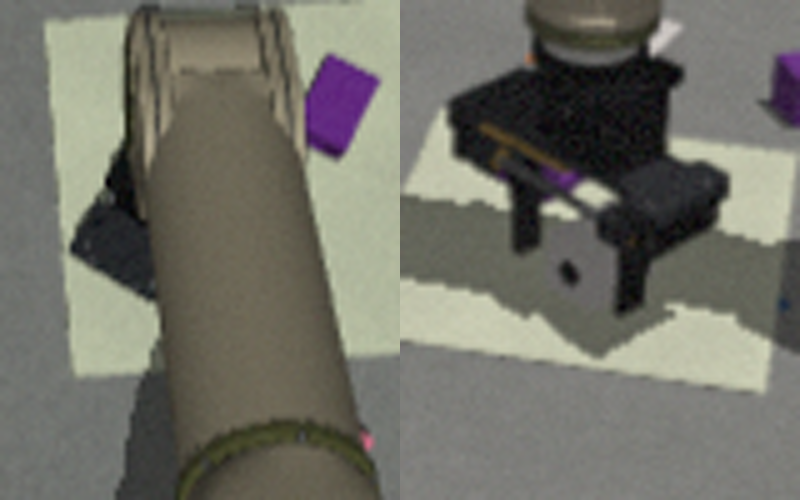

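The coupling sits between the fingers at its near end (side crop about 575,270). Closing lightly.

{"name": "arm_command", "arguments": {"moves": [0,0,0,0,0,0,0,0,0,0,0,0,0,0,0,0,0,0,0,0,0,0,0,0,0,0,0,0,0,0,0,0], "fingers": 0, "squeeze": 8}}

```text
time: 3.12
ee_pos: [0.4655, -0.1324, 0.0105]
eef_rot: [0.887, 0.461, -0.0, -0.0]
ft_force: [-2.2, 2.9, 3.2]
width: 0.0443
grip_force: 8.0
```

{"name": "arm_command", "arguments": {"moves": [-0.46,0,-0.81,0,-0.57,0,-0.73,0,-0.69,0,-0.64,0,-0.78,0,-0.51,0,-0.85,0,-0.39,0,-0.89,0,-0.26,0,-0.93,0,-0.11,0,-0.93,0,0.04,0,-0.92,0,0.18,0,-0.88,0,0.23,0,0,0,0,0]}}

```text
time: 4.03
ee_pos: [0.4188, -0.1992, 0.0397]
eef_rot: [0.888, 0.46, -0.001, -0.0]
ft_force: [-0.1, -0.9, -3.2]
width: 0.0435
grip_force: 8.0
```

```bash
cat > look.py <<'E'
import sys
from bench import r
import cv2,numpy as np
n,tb,sb=sys.argv[1],eval(sys.argv[2]),eval(sys.argv[3])
t=r.camera('top');s=r.camera('side')
np.savez(f'pics/{n}.npz',t=t,s=s)
def c(i,x,y,w,h): return cv2.resize(i[y:y+h,x:x+w],(400,400*h//w),interpolation=cv2.INTER_CUBIC)
cv2.imwrite(f'pics/{n}.png',np.hstack([c(t,*tb),c(s,*sb)])[:,:,::-1])
E
python3 go.py .4 -.1325 .010 55; python3 look.py g2 "(325,190,80,100)" "(310,150,80,100)"
```

```text
t 4.03 pos [ 0.4188 -0.1992  0.0397] yaw 54.81 tilt 0.1 F [-0.1 -0.9 -3.2] w 0.0435 grip 8.0
tool-axes move cm [ 4.37 -5.37  2.97] turn -0.19
```

View pics/g2.png

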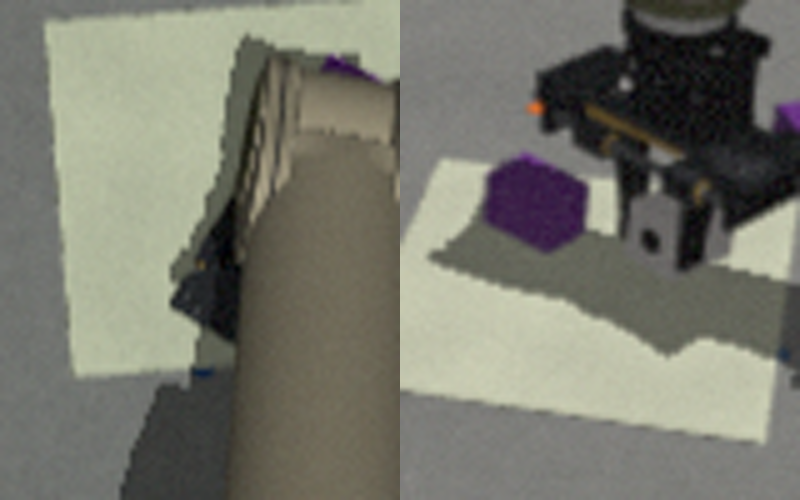

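The coupling is held level in the fingers and has not rolled: the disc still faces the side camera at side crop 650,240. I lower the grip to let it swing.

{"name": "arm_command", "arguments": {"moves": [0,0,-1.5,0,0,0,-0.5,0,0,0,0,0,0,0,0,0,0,0,0,0,0,0,0,0,0,0,0,0,0,0,0,0], "squeeze": 3}}

```text
time: 4.8
ee_pos: [0.421, -0.1977, 0.0606]
eef_rot: [0.887, 0.461, 0.0, 0.0]
ft_force: [1.2, -0.4, 4.0]
width: 0.0443
grip_force: 3.0
```

```bash
python3 go.py .4 -.1325 .010 55; python3 look.py g3 "(325,190,80,100)" "(320,140,80,100)"
```

```text
t 4.8 pos [ 0.421  -0.1977  0.0606] yaw 54.95 tilt 0.05 F [ 1.2 -0.4  4. ] w 0.0443 grip 3.0
tool-axes move cm [ 4.13 -5.46  5.06] turn -0.05
```

View pics/g3.png

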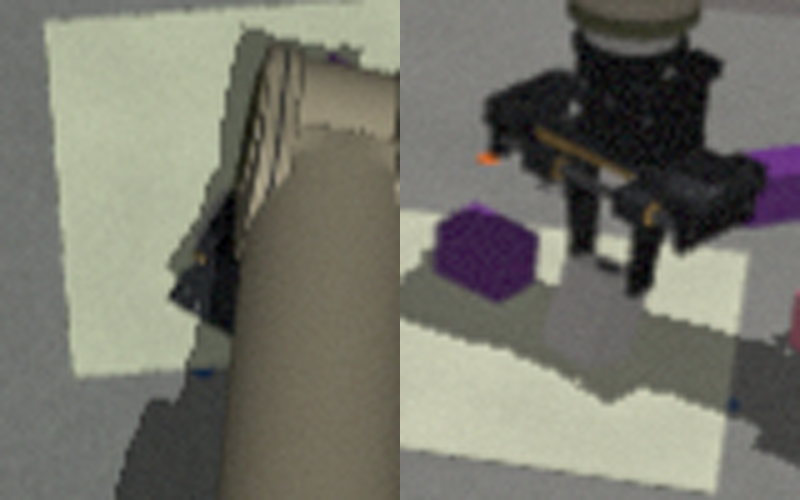

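It swung down: the disc is now on top (side crop 607,262) and the body is below the fingertips. I release it so it stands on the bench, and back off upward.

{"name": "arm_command", "arguments": {"moves": [0,0,0,0,0,0,0,0,0,0,0,0,0,0,0,0], "fingers": 85}}

```text
time: 5.23
ee_pos: [0.4201, -0.1974, 0.0601]
eef_rot: [0.887, 0.461, -0.0, -0.0]
ft_force: [-0.7, 0.4, -0.2]
width: 0.0631
grip_force: 0.0
```

{"name": "arm_command", "arguments": {"moves": [0,0,-2,0,0,0,-2,0,0,0,-2,0,0,0,-2,0,4,0,0,0,4,0,0,0,4,0,0,0,0,0,0,0]}}

```text
time: 5.9
ee_pos: [0.4928, -0.0918, 0.141]
eef_rot: [0.885, 0.465, 0.002, -0.001]
ft_force: [-1.2, 1.0, 0.2]
width: 0.0742
grip_force: 0.0
```

```bash
python3 go.py .42 -.1980 .053 55; python3 look.py g4 "(345,220,50,60)" "(320,170,60,72)"
```

```text
t 5.9 pos [ 0.4928 -0.0918  0.141 ] yaw 55.42 tilt 0.22 F [-1.2  1.   0.2] w 0.0742 grip 0.0
tool-axes move cm [-12.91   0.03   8.75] turn 0.42
```

View pics/g4.png

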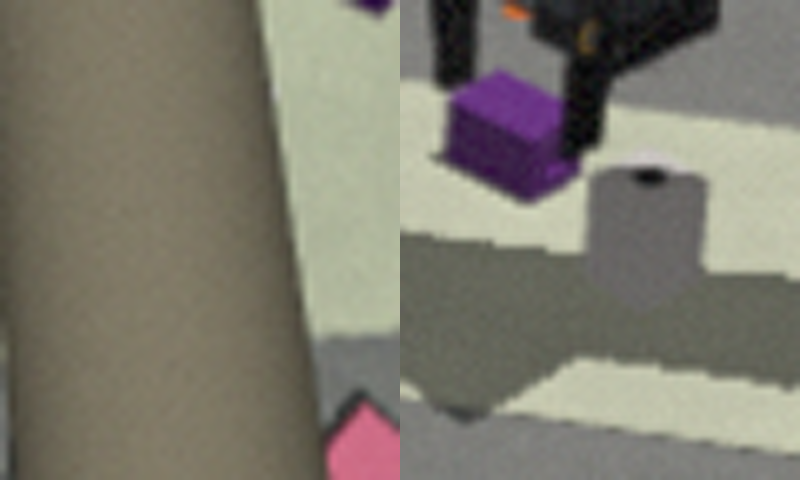

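It stands upright with the disc on top at side crop (648,168), full-picture (357.2, 195.2). Now I locate it.

```bash
python3 - <<'E'
from fit import *
d=np.load('pics/g4.npz')
print(onz(I['side'],356.8,194.8,.064))
s=d['s'].astype(int);x,y=340,185
c=s[y:y+40,x:x+40]
print((c[:,:,1]-c[:,:,2])[::2,::2])
C=[[sx*.022,sy*.022,z] for sx in(-1,1) for sy in(-1,1) for z in(0,.064)]
for v in([.42,-.198,.96],):
    P=rz(C,v);print(np.array([proj(I['side'],p) for p in P]).round(1))
E
```

```text
[ 0.43629854 -0.19252066  0.064     ]
[[-83 -82 -41  -6   1   4   9   6   5   7   4   2   4   3   5   3   4   4
    1   3]
 [-82 -81 -37   3   6  10  27  26  25  24  22  17  14  11   8   6   4   3
    4   4]
 [-78 -68 -24   2  -3  10  25  24  25  23  24  25  22  26  25  24  25  22
   21  18]
 [-56 -45 -17   2   0  19  24  25  18  22  23  23  25  23  25  23  23  24
   24  26]
 [-46 -41 -26 -16  23  29  20  11   5   4  14  24  23  21  23  23  22  24
   25  23]
 [-44 -75 -67 -33  20  11   4   1   1   3   3   4  19  25  23  23  24  26
   24  24]
 [-51 -49 -25  21  10   0   2   3   0   3   1   3   5  16  23  24  24  23
   26  22]
 [-27   3  25  26  10   0   2   2   2  -1   4   2   1  17  24  24  24  23
   25  24]
 [ 25  25  25  25   6   2   1   2   3   2   1   0   2  21  25  23  25  24
   24  26]
 [ 25  25  22  23  10   2   2   0   2   3   2   0   1  22  23  21  21  23
   24  21]
 [ 26  27  25  25   5   2   1   2   1   3   2   2   0  22  23  25  20  23
   24  23]
 [ 11  22  25  22   3   4   0   0  -1   2   3   3   3  22  23  23  24  22
   22  23]
 [ 13  13  13   9   2   2   2   2   0   1   3  -1   3  25  25  21  22  24
   25  24]
 [ 12  11  12  13   6   3   3   1   2   4   0   0   3   9  13  13  14  11
   15  22]
 [ 10  13  10  15  13   9  -1   1   2   2   2   6  11  10  11  13  12  10
   13  10]
 [ 10  12  12  12   9  14  11   2   0   4  10  11  11  13  12  10  10   9
   11  10]
 [ 13  11  11  12  14  12  10  11   9  12  11  10  12  11  11  14  11  11
   12  11]
 [ 12  10  12  12  11  11  11  13  11   9  10  11  11  12   9  12  10  10
   12  11]
 [ 12  12  12  12  11  12  11   9  11   9  10  12  13  13  10  11  11  10
   14  12]
 [ 11  12  10  14  15  13  11  14  13  11  14   9  10  10  11  10  13  12
   13  10]]
[[360.  205.1]
 [361.3 189.9]
 [369.2 210.3]
 [370.8 194.9]
 [351.5 209.6]
 [352.7 194.3]
 [360.8 215. ]
 [362.1 199.5]]
```

```bash
python3 - <<'E'
from fit import *
d=np.load('pics/g4.npz')
s=d['s'].astype(int);B={'side':(344,190,26,34)};x,y,w,h=B['side']
c=s[y:y+h,x:x+w];g=c[:,:,1]-c[:,:,2];
m=((np.abs(g)<7)).astype(np.uint8);n,l,st,_=cv2.connectedComponentsWithStats(m,connectivity=4)
k=1+st[1:,4].argmax();m=(l==k).astype(np.uint8);m=cv2.morphologyEx(m,cv2.MORPH_CLOSE,np.ones((3,3)))
for row in m: print(''.join('.#'[v] for v in row))
C=[[sx*.022,sy*.022,z] for sx in(-1,1) for sy in(-1,1) for z in(0,.064)]
for yaw in(.8,.96,1.1): print(fit(lambda v:rz(C,v),{'side':m.astype(float)},B,[.43,-.198,yaw],[.01,.01,.1]))
E
python3 go.py .432 -.188 .053 55
```

```text
..........................
..........................
..........................
...........####...........
.........########.........
.......############.......
.....###############......
.....#################....
.....#################....
.....#################....
.....#################....
....##################....
....##################....
....#################.....
....#################.....
....#################.....
....#################.....
....#################.....
....#################.....
...##################.....
....#################.....
....#################.....
.....################.....
.......############.......
........########..........
..........#####...........
...........##.............
..........................
..........................
..........................
..........................
..........................
..........................
..........................
(array([ 0.43468297, -0.18294272,  0.70619765]), np.float64(32.666666666666664))
(array([ 0.43462617, -0.18222372,  0.99898986]), np.float64(30.423529411764704))
(array([ 0.43435457, -0.18229486,  1.07186505]), np.float64(30.666666666666668))
t 6.0 pos [ 0.4899 -0.0977  0.1403] yaw 55.14 tilt 0.04 F [-0.2 -0.   0. ] w 0.0737 grip 0.0
tool-axes move cm [-10.72   0.42   8.72] turn 0.14
```

```bash
python3 go.py .434 -.186 .053 55
```

```text
t 6.0 pos [ 0.4899 -0.0977  0.1403] yaw 55.14 tilt 0.04 F [-0.2 -0.   0. ] w 0.0737 grip 0.0
tool-axes move cm [-10.44   0.47   8.72] turn 0.14
```

{"name": "arm_command", "arguments": {"moves": [-2,0.1,0,0,-3,0.1,0,0,-3,0,0,0,-2.3,0,2,0,0,0,2,0,0,0,2,0,0,0,2,0,0,0,0.7,0,0,0,0,0], "fingers": 100}}

```text
time: 6.75
ee_pos: [0.4301, -0.1852, 0.052]
eef_rot: [0.888, 0.461, -0.001, -0.001]
ft_force: [0.4, -1.0, 0.3]
width: 0.0869
grip_force: 0.0
```

{"name": "arm_command", "arguments": {"moves": [0,0,0,0,0,0,0,0,0,0,0,0,0,0,0,0,0,0,0,0,0,0,0,0,0,0,0,0,0,0,0,0,0,0,0,0], "fingers": 0, "squeeze": 5}}

```text
time: 7.5
ee_pos: [0.4319, -0.1847, 0.0536]
eef_rot: [0.887, 0.461, -0.0, -0.0]
ft_force: [-2.0, 0.7, 2.7]
width: 0.0441
grip_force: 5.0
```

```bash
python3 go.py .434 -.186 .053 55; python3 look.py g5 "(345,220,50,60)" "(320,140,80,96)"
```

```text
t 7.5 pos [ 0.4319 -0.1847  0.0536] yaw 54.95 tilt 0.02 F [-2.   0.7  2.7] w 0.0441 grip 5.0
tool-axes move cm [0.02 0.25 0.06] turn -0.05
```

View pics/g5.png

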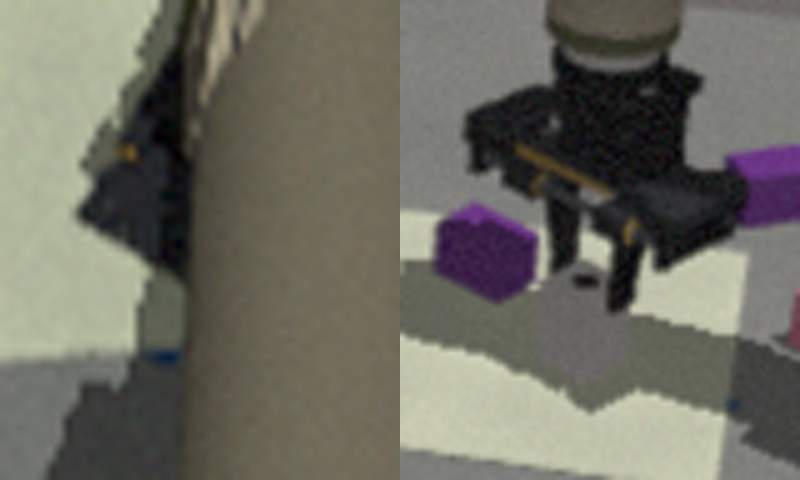

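It is gripped upright, with the disc on top at side crop (585,282). I re-grip at 90° to centre the other axis.

{"name": "arm_command", "arguments": {"moves": [0,0,0,0,0,0,0,0,0,0,0,0,0,0,0,0,0,0,0,0,0,0,0,0,0,0,-1.5,0,0,0,-1.5,0,0,0,0,6,0,0,0,7,0,0,0,7,0,0,0,7], "fingers": 100}}

```text
time: 8.6
ee_pos: [0.4321, -0.1849, 0.0837]
eef_rot: [0.971, 0.238, 0.0, 0.0]
ft_force: [-0.3, -0.5, -0.9]
width: 0.087
grip_force: 0.0
```

{"name": "arm_command", "arguments": {"moves": [0,0,0,7,0,0,0,7,0,0,0,7,0,0,0,7,0,0,0,7,0,0,0,7,0,0,0,7,0,0,0,7,0,0,0,7,0,0,0,0,0,0,0,0]}}

```text
time: 9.52
ee_pos: [0.4321, -0.1847, 0.0836]
eef_rot: [0.954, -0.299, 0.0, 0.0]
ft_force: [0.6, 1.1, -0.0]
width: 0.0866
grip_force: 0.0
```

```bash
python3 go.py .4319 -.1847 .052 -35
```

```text
t 9.52 pos [ 0.4321 -0.1847  0.0836] yaw -34.83 tilt 0.01 F [ 0.6  1.1 -0. ] w 0.0866 grip 0.0
tool-axes move cm [-0.02  0.01  3.16] turn 0.17
```

{"name": "arm_command", "arguments": {"moves": [0,0,1.6,0,0,0,1.6,0,0,0,0,0]}}

```text
time: 9.77
ee_pos: [0.4304, -0.1842, 0.0492]
eef_rot: [0.954, -0.299, -0.002, -0.0]
ft_force: [-0.5, 0.4, -0.9]
width: 0.0872
grip_force: 0.0
```

{"name": "arm_command", "arguments": {"moves": [0,0,0,0,0,0,0,0,0,0,0,0,0,0,0,0,0,0,0,0,0,0,0,0,0,0,0,0,0,0,0,0,0,0,0,0], "fingers": 0, "squeeze": 30}}

```text
time: 10.52
ee_pos: [0.4328, -0.1844, 0.052]
eef_rot: [0.954, -0.301, 0.001, -0.0]
ft_force: [1.7, 3.4, 4.6]
width: 0.0442
grip_force: 30.0
```

{"name": "arm_command", "arguments": {"moves": [0,0,-3,0,0,0,-4,0,0,0,-4,0,0,0,-3.4,-7,0,0,0,-7,0,0,0,-7,0,0,0,-7,0,0,0,-7,0,0,0,-7,0,0,0,-8,0,0,0,0]}}

```text
time: 11.43
ee_pos: [0.431, -0.185, 0.1947]
eef_rot: [0.992, 0.126, -0.001, -0.0]
ft_force: [0.0, -0.8, -3.5]
width: 0.0444
grip_force: 29.9
```

```bash
python3 go.py .45 .180 .198 15
```

```text
t 11.43 pos [ 0.431  -0.185   0.1947] yaw 14.44 tilt 0.12 F [ 0.  -0.8 -3.5] w 0.0444 grip 29.9
tool-axes move cm [ 10.94 -34.87  -0.33] turn -0.56
```

```bash
python3 go.py .4745 .187 .1975 15
```

```text
t 11.43 pos [ 0.431  -0.185   0.1947] yaw 14.44 tilt 0.12 F [ 0.  -0.8 -3.5] w 0.0444 grip 29.9
tool-axes move cm [ 13.48 -34.94  -0.29] turn -0.56
```

{"name": "arm_command", "arguments": {"moves": [1.1,-2.9,0,0,1.2,-2.9,0,0,1.1,-2.9,0,0,1.2,-2.9,0,0,1.1,-2.9,0,0,1.2,-2.9,0,0,1.1,-2.9,0,0,1.2,-2.9,0,0,1.1,-2.9,0,0,1.2,-2.9,0,0,1.1,-2.9,0,0,0.8,-2.9,0,0]}}

```text
time: 12.43
ee_pos: [0.4771, 0.1863, 0.195]
eef_rot: [0.993, 0.12, -0.0, 0.0]
ft_force: [0.1, 0.5, -4.0]
width: 0.0438
grip_force: 29.9
```

{"name": "arm_command", "arguments": {"moves": [0,0,-0.3,-0.5,0,0,0,0,0,0,0,0]}}

```text
time: 12.68
ee_pos: [0.477, 0.1846, 0.1979]
eef_rot: [0.992, 0.125, -0.001, 0.0]
ft_force: [0.1, -0.9, -2.9]
width: 0.0442
grip_force: 29.9
```

```bash
python3 go.py .5905 .2178 .1975 15; python3 look.py g6 "(220,140,80,100)" "(160,150,160,200)"
```

```text
t 12.68 pos [0.477  0.1846 0.1979] yaw 14.41 tilt 0.08 F [ 0.1 -0.9 -2.9] w 0.0442 grip 29.9
tool-axes move cm [11.82 -0.39  0.03] turn -0.59
```

View pics/g6.png

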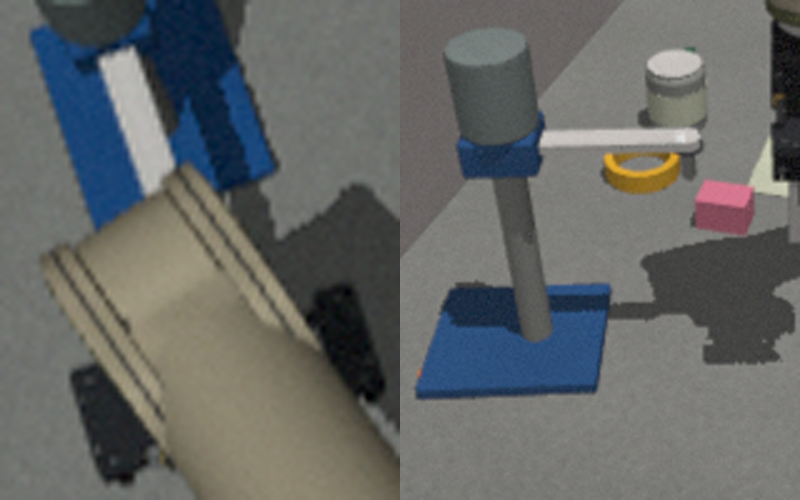

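The arm passes clear in front of the stand, and the spindle hangs at side crop (689,165), roughly (275.6, 216) full-picture. I refine its axis from pixel profiles.

```bash
python3 - <<'E'
from fit import *
d=np.load('pics/g6.npz');s=d['s'].astype(int)
print(s[206:228,266:287].sum(2)//3)
for p in([.5905,.2178,.264],[.5905,.2178,.25],[.5905,.2178,.214]): print(p,proj(I['side'],p).round(1),proj(I['top'],p).round(1))
for q in((.5975,.2178),(.5835,.2178)): print(proj(I['side'],[*q,.23]).round(1))
E
```

```text
[[187 183 181 185 195 206 208 218 194 188 185 177 162 118  81 111 126 128
  127 127 128]
 [152 152 151 150 156 155 158 165 160 151 145 136 129 117  73  99 121 125
  129 129 126]
 [117 124 127 118 123 124 125 125 124 124 126 129 130 117  75  99 122 130
  130 127 128]
 [123 127 126 125 124 121 126 125 126 124 125 126 116  92  70 104 126 127
  131 124 126]
 [118 119 126 122 113 112 113 112 111 117 110  94  72  67  86 113 126 128
  128 130 128]
 [ 86  87 123 115  99  75  59  62  63  65  58  61  78  94 118 125 127 124
  126 126 128]
 [ 69  74 130 143 139 108  76  60  59  63  56  70 113 127 127 124 133 127
  127 128 130]
 [ 73 102 136 140 136 102  85  75  77  78  75  72 116 125 124 129 128 128
  128 129 129]
 [105 135 140 140 121  92  87  76  77  79  77  69 105 123 130 129 129 129
  129 128 127]
 [142 144 138 125  95  79  85  78  79  75  74  72 104 125 130 130 131 127
  125 125 127]
 [144 138 124  98  84  81  93  81  75  79  73  71 105 125 124 128 129 127
  125 127 128]
 [136 114  92  91  85  81  96  81  77  79  75  73 102 120 128 128 126 127
  127 126 129]
 [100  96  88  88  83  85  95  7
[... 341 characters left out ...]
 111 122 125 124 115 107 104 122 126 125 127 135 149 150
  147 145 139]
 [ 90  98 108 114 123 124 127 123 124 127 124 125 125 128 125 146 157 158
  158 160 156]
 [ 97 111 124 123 123 122 123 124 124 124 125 123 124 125 136 154 160 157
  158 158 155]
 [104 122 125 122 123 121 123 123 123 124 121 120 123 128 146 152 162 157
  159 158 160]
 [121 127 125 121 121 125 123 126 123 126 123 124 120 136 156 156 159 157
  160 156 160]
 [123 121 126 120 119 121 124 123 124 125 122 119 129 148 158 159 157 155
  158 161 153]]
[0.5905, 0.2178, 0.264] [273.5 204.3] [255.2 186.1]
[0.5905, 0.2178, 0.25] [273.8 209.2] [255.8 187.2]
[0.5905, 0.2178, 0.214] [274.5 221.5] [257.4 190. ]
[271.4 215.7]
[277.  216.5]
```

{"name": "arm_command", "arguments": {"moves": [1.5,-0.1,0,-0.6,1.5,-0.1,0,0,1.5,-0.1,0,0,1.2,-0.1,0,0,0,0,0,0,0,0,0,0]}}

```text
time: 13.28
ee_pos: [0.5312, 0.2031, 0.198]
eef_rot: [0.991, 0.131, -0.001, 0.0]
ft_force: [-1.2, -0.5, -3.7]
width: 0.044
grip_force: 29.9
```

```bash
python3 go.py .5905 .2178 .1975 15; python3 look.py g7 "(230,150,80,100)" "(240,180,80,100)"; python3 - <<'E'
from fit import *
p=r.read_state()['ee_pos'];print(p)
C=[[sx*.022,sy*.022,z] for sx in(-1,1) for sy in(-1,1) for z in(-.052,.012)]
print(np.array([proj(I['side'],q) for q in rz(C,[p[0],p[1],.262])+[0,0,p[2]]]).round(1))
E
```

```text
t 13.28 pos [0.5312 0.2031 0.198 ] yaw 15.07 tilt 0.06 F [-1.2 -0.5 -3.7] w 0.044 grip 29.9
tool-axes move cm [6.11 0.12 0.04] turn 0.07
[0.53065609 0.20330115 0.1983591 ]
[[308.8 237.6]
 [308.8 217.4]
 [309.2 248.7]
 [309.2 228. ]
 [291.7 237.9]
 [291.1 217.6]
 [291.4 249. ]
 [290.7 228.3]]
```

View pics/g7.png

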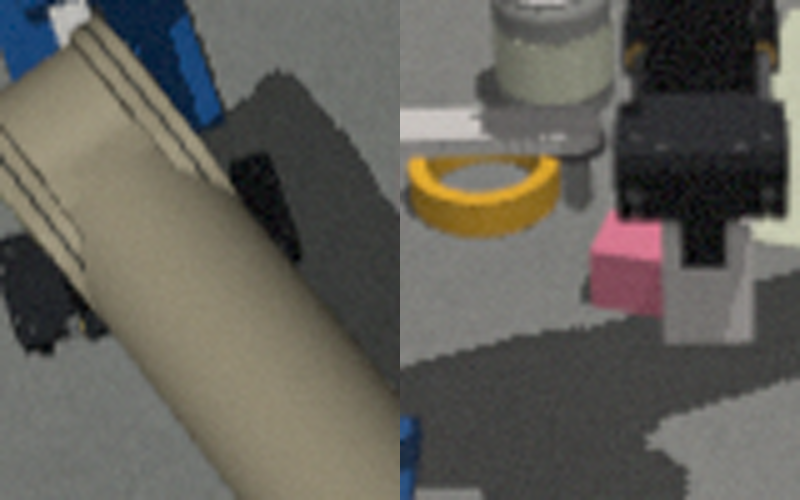

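The coupling hangs between the fingers at side crop x 663–755, bottom at y 343. The spindle is at crop (577,185) and the arm clears the gripper. Ten pictures are viewed, so from here I use numbers only.

```bash
python3 - <<'E'
from fit import *
s=np.load('pics/g7.npz')['s'].astype(int)
print('finger rows',s[224:234:2,288:315].sum(2)//3)
print('coup rows',s[236:252,288:315].sum(2)//3)
print('spindle',s[212:222,268:282].sum(2)//3)
E
```

```text
finger rows [[102  97 102 105  85  72  73  59  32  18   9  22  24  16  19  16  15  58
   67  81 127 137 157 160 160 184 169]
 [161 158 158 160 123 105 107  92  49  20  23  30  16  24  21  22  31  82
  101 108 105 107 149 184 191 188 188]
 [157 158 160 160 126 109 116  99  58  23  20  16  25   8  18  20  30  85
  107 111 113 117 129 126 136 160 163]
 [158 159 160 160 133 115 115 114  63  29   6  17  26  20  18  19  31  83
  104 110 111 132 133 123 123 124 121]
 [101 104 110 114 119 113 112 113  58  26  21  30  24  19  24  27  37  84
  105 111 109 133 133 124 122 122 125]]
coup rows [[ 99  98  93  93 104 112 113 115 111 111 110 110 108 110 111 109 113 111
  111 110 133 136 112  77  70  69  67]
 [ 98  93  92  84  97 112 115 111 111 112 111 111 110 110 114 113 113 114
  111 117 131 138 110  74  67  65  60]
 [ 96  90  90  90  99 110 113 114 111 109 111 114 109 107 111 112 111 112
  113 127 132 138 111  72  66  68  66]
 [ 98  92  92  92  99 108 113 114 115 110 112 115 109 112 112 113 110 110
  113 130 137 137 113  73  64  64  65]
 [ 98  85  92  89  97 110 115 111 111 112 110 110 108 108 11
[... 1195 characters left out ...]
5  65  68  70  67  68  65  68  67  67  67  72  66  67  68  66
   62  64  67  65  65  70  66  67  70]]
spindle [[130 142 140 109  71  59  54  58  62  64 118 125 129 127]
 [134 140 139 108  88  79  71  76  75  72 117 130 128 127]
 [140 138 122  93  86  79  76  80  75  75 108 129 129 130]
 [140 126  91  84  84  78  78  75  75  75 104 124 129 130]
 [124 100  85  82  94  82  76  76  73  74 105 125 131 127]
 [ 97  90  83  88  92  78  78  75  74  75 103 119 125 127]
 [ 86  89  85  86  95  78  75  78  76  72  95 121 130 128]
 [ 94  88  88  94  99  79  74  76  74  72  92 121 127 130]
 [ 87  87  89 108 113  87  79  80  72  81 109 126 123 127]
 [ 93  95  97 121 124 107  94  84  78 102 118 123 127 133]]
```

{"name": "arm_command", "arguments": {"moves": [1.2,0,0,0,1.2,0,0,0,1.2,0,0,0,1.2,0,0,0,0.8,0,0,0,0.5,0.1,0,0,0,0,0,0,0,0,0,0]}}

```text
time: 14.05
ee_pos: [0.5899, 0.2189, 0.1985]
eef_rot: [0.991, 0.132, -0.0, 0.0]
ft_force: [0.3, 0.3, -3.4]
width: 0.0437
grip_force: 29.9
```

```bash
for i in 1 2 3; do python3 go.py .5907 .2178 .1975 15; python3 -c "
from bench import r
r.camera('side')"; done; python3 - <<'E'
from bench import r
import numpy as np
from fit import *
s=r.camera('side').astype(int); np.save('pics/g8.npy',s)
print(s[225:252:2,262:296].sum(2)//3)
p=r.read_state()['ee_pos'];print(p)
C=[[sx*.022,sy*.022,z] for sx in(-1,1) for sy in(-1,1) for z in(-.052,.012)]
print(np.array([proj(I['side'],q) for q in rz(C,[p[0],p[1],.262])+[0,0,p[2]]]).round(1))
E
```

```text
t 14.05 pos [0.5899 0.2189 0.1985] yaw 15.2 tilt 0.02 F [ 0.3  0.3 -3.4] w 0.0437 grip 29.9
tool-axes move cm [0.05 0.13 0.1 ] turn 0.2
t 14.1 pos [0.5897 0.219  0.1986] yaw 15.21 tilt 0.02 F [ 0.1  0.3 -2.5] w 0.0445 grip 29.9
tool-axes move cm [0.06 0.14 0.11] turn 0.21
t 14.15 pos [0.5898 0.219  0.1986] yaw 15.21 tilt 0.02 F [-0.2  1.1 -3.6] w 0.0441 grip 29.9
tool-axes move cm [0.06 0.14 0.11] turn 0.21
[[ 95 100 102  98  95  97  97  72  44  11  22  17  18   8  20  11  23  68
   95  98 100 100  99 118 151 155 160 160 159 158 158 156 154 158]
 [123 121 122 126 117 111 113  97  51  23  12  22  17  24  24  16  28  63
  107 109 110 109 112 118 152 159 147 146 146 145 104  87  76  89]
 [120 125 124 123 119 112 116 110  62  21  16  16  11  20  16  10  25  67
  104 109 107 114 131 110  95  87  81  81  79  77  79  82  87  79]
 [123 122 122 125 121 111 118 112  61  24  27  12  19  20  18  20  25  63
  105 113 108 115 134 114  92  82  81  80  84  83  83  83  81  84]
 [123 122 121 124 122 118 113 114  77  52  49  51  56  48  52  51  50  65
  101 108 111 134 137 115  93  90  93  93  90  86  
[... 741 characters left out ...]
8  86 109 113 117 113 113 113 113 114 113 113 115 111
  131 135 132 134 137 123  82  67  66  68  63  66  66  66  67  65]
 [ 66  65  64  66  69  90 110 118 114 112 113 115 115 112 108 113 113 123
  134 138 139 137 135 119  83  67  68  67  66  68  68  69  63  69]
 [ 63  69  65  63  65  63  76  78  76  75  69  71  72  68  72  71  72  75
   74  74  72  73  74  69  64  65  66  65  65  65  64  64  68  64]
 [ 65  69  66  66  67  65  71  66  63  68  64  65  67  67  65  67  68  66
   66  64  66  68  64  65  70  65  65  66  67  68  69  67  70  66]]
[0.5899056  0.21900289 0.19872559]
[[284.9 237.8]
 [284.1 217.5]
 [284.4 248.9]
 [283.5 228.2]
 [267.7 238.1]
 [266.2 217.7]
 [266.4 249.2]
 [264.9 228.5]]
```

{"name": "arm_command", "arguments": {"moves": [0,0.1,-0.1,0,0,0,-0.1,0,0,0,-0.1,0,0,0,-0.1,0,0,0,0,0,0,0,0,0]}}

```text
time: 14.75
ee_pos: [0.5902, 0.2177, 0.2008]
eef_rot: [0.991, 0.132, -0.001, 0.0]
ft_force: [4.0, 2.1, -21.3]
width: 0.0438
grip_force: 29.6
```

{"name": "arm_command", "arguments": {"moves": [0,0,-0.1,0,0,0,-0.1,0,0,0,0,0,0,0,0,0]}}

```text
time: 15.08
ee_pos: [0.59, 0.2175, 0.2015]
eef_rot: [0.991, 0.132, -0.002, 0.0]
ft_force: [8.7, 3.2, -29.5]
width: 0.0438
grip_force: 29.8
```

It makes contact at exactly the tip height (top ≈ 0.213), with alignment good to about 2 mm. So this is the closed end, and the coupling must be turned over. I back out and look for a free spot on the bench.

{"name": "arm_command", "arguments": {"moves": [0,0,0.3,0,0,0,0.3,0,-1,0,0,0,-2,0,0,0,-2.5,0,0,0,-2.5,0,0,0,-2.5,0,0,0,-2,0,0,0,0,0,0,0]}}

```text
time: 15.83
ee_pos: [0.4674, 0.1853, 0.2]
eef_rot: [0.991, 0.133, 0.001, 0.001]
ft_force: [0.8, 0.1, -2.4]
width: 0.0441
grip_force: 29.9
```

```bash
python3 go.py .47 .10 .055 15; python3 - <<'E'
from fit import *
print('sander',onz(I['top'],217,274,.035),'red',onz(I['top'],248,280,0))
E
```

```text
t 15.83 pos [0.4674 0.1853 0.2   ] yaw 15.28 tilt 0.14 F [ 0.8  0.1 -2.4] w 0.0441 grip 29.9
tool-axes move cm [-2.02  8.27 14.52] turn 0.28
sander [0.32857081 0.40376053 0.035     ] red [0.30063193 0.29564633 0.        ]
```

{"name": "arm_command", "arguments": {"moves": [-0.5,2,1,0,-0.5,2,3,0,-0.5,2,3,0,-0.5,2,3,0,0,0.3,3,0,0,0,1.2,0,0,0,0.2,0,0,0,0.2,0,0,0,0,0,0,0,0,0]}}

```text
time: 16.67
ee_pos: [0.4736, 0.1011, 0.0543]
eef_rot: [0.991, 0.133, 0.001, -0.0]
ft_force: [-0.9, -0.4, -2.8]
width: 0.0442
grip_force: 29.9
```

```bash
python3 go.py .47 .10 .052 15
```

```text
t 16.67 pos [0.4736 0.1011 0.0543] yaw 15.27 tilt 0.17 F [-0.9 -0.4 -2.8] w 0.0442 grip 29.9
tool-axes move cm [-0.38  0.01  0.23] turn 0.27
```

{"name": "arm_command", "arguments": {"moves": [0,0,0.2,0,0,0,0.1,0,0,0,0,0,0,0,0,0]}}

```text
time: 17.0
ee_pos: [0.4741, 0.1012, 0.0519]
eef_rot: [0.991, 0.133, 0.002, -0.0]
ft_force: [-3.6, 0.7, 12.8]
width: 0.0441
grip_force: 29.9
```

{"name": "arm_command", "arguments": {"moves": [0,0,0,0,0,0,0,0,0,0,0,0,0,0,0,0,0,0,-2,0,0,0,-2,0,-2.5,0,0,0,-2.3,0,0,0], "fingers": 100}}

```text
time: 17.67
ee_pos: [0.4266, 0.0877, 0.0904]
eef_rot: [0.991, 0.132, 0.001, -0.0]
ft_force: [-2.1, 0.2, 0.1]
width: 0.0846
grip_force: 0.0
```

{"name": "arm_command", "arguments": {"moves": [0,0,0,0,0,0,0,0,0,0,0,0,0,0,0,0,0,0,0,0,0,0,0,0,0,0,0,0,0,0,0,0,0,0,1.8,0,0,0,1.7,0,0,0,0,0], "fingers": 0}}

```text
time: 18.58
ee_pos: [0.4243, 0.087, 0.0522]
eef_rot: [0.991, 0.132, -0.002, -0.0]
ft_force: [-1.5, -0.4, -0.6]
width: 0.0215
grip_force: 0.0
```

```bash
python3 go.py .4736 .1011 .057 15
```

```text
t 18.58 pos [0.4243 0.087  0.0522] yaw 15.21 tilt 0.23 F [-1.5 -0.4 -0.6] w 0.0215 grip 0.0
tool-axes move cm [ 5.12 -0.07 -0.5 ] turn 0.21
```

{"name": "arm_command", "arguments": {"moves": [0.6,0,-0.3,0,0.6,0,0,0,0.6,0,0,0,0.5,0,0,0,0.5,0,0,0,0.5,0,0,0,0.5,0,0,0,0.5,0,0,0,0.5,0,0,0], "fingers": 25}}

```text
time: 19.33
ee_pos: [0.4731, 0.1002, 0.0576]
eef_rot: [0.991, 0.132, 0.0, -0.0]
ft_force: [-0.4, 0.9, -0.3]
width: 0.0218
grip_force: 0.0
```

```bash
python3 go.py .4736 .1011 .057 15; cat > blob.py <<'E'
from fit import *
import sys
s=r.camera('side').astype(int)
x,y,w,h=eval(sys.argv[1]);g=s[y:y+h,x:x+w].sum(2)//3
np.save('pics/last.npy',s)
for row in g[::1]: print(''.join(' .:-=+*#%@'[min(9,v//22)] for v in row))
E
python3 blob.py "(285,215,60,50)"; python3 -c "
from fit import *
print(proj(I['side'],[.4736,.1011,.064]),proj(I['side'],[.54,.12,.022]))"
```

```text
t 19.33 pos [0.4731 0.1002 0.0576] yaw 15.21 tilt 0.03 F [-0.4  0.9 -0.3] w 0.0218 grip 0.0
tool-axes move cm [ 0.07 -0.07  0.06] turn 0.21
++++++*++++++++++*%%%%%%%%%%%%%#=.... .   .  .. ..  . . ..:*
++++++*+++++++++*#%%%%%%%%%%%%%#=....     .... .. .... . .:+
++++++++++++++++*%%%%%%%%%%%%%%#-.....   ... .  ..  . . .::=
+++++++++++++++*#%%%%%%%%%%%%%%#=.:::.   .. ..... .  .  .::=
+++++++++++++++*%%%%%%%%%%%%%%%%=:-:-:. ......  ...    ..:-=
+++++++++++++++*%%%%%%%%%%%%%%%%=-:::.    .. ...  .  .  .:-+
++++++++++++++*#%%%%%%%%%%%%%%%%=:::::... ..... ...... ..:-+
****+*++++++++*%%%%%%%%%%%%%%%%%+::::... .    . .. . .   :-+
####*********+#%%%%%%%%%%%%%%%%%*=-:.:. ... .  ..   .   .:=*
############**##%%%%%%%%%%%%%%%%%#=:.:.  ..  ... . . ... .-=
############****#%%%%%%%%%%%%%%%#=:..... .  ....    .... .::
########****====+###%%%%%%%%%%%%#=.........................:
###*****==------=+++**####%%%%%%#-.. ..:::::::::::::::.:::::
***==-==--------=++++++++++*##%#*-.....:::::::.::.::::::::::
=-=-------------=+++++++++++++++=:.....:::::::::::::::::::::
----------------=+++++++++++++++=:.....:.::::
[... 1445 characters left out ...]
===+=+=+++++===========+++++++++++
::-::------::-:------:--==+++=+===+++=+==++======*++++++++++
:-:-::-:--:-:--:--:-:-:-==+===+======+++=========+++++++++++
-::-::----::---::-:-::---==+===+====++=++=+=+=====++++++++++
----:----:---:-:-:-:::::--=++++==++==+++++=+++====++++++++++
--:--::--:-::----:---:--::-===+=+===+=++==++==+===++++++++++
--------=------:--::-:-::-:-==++=+=+==++++===+++==++++++++++
==+=++=++*+----------:::-:---==++=+=+++++++++=++++++++++++++
++++++++*+====---:---:----:::-==+==++=++=+++++=+++++++++++++
+++++++++*++++---:::--:--::-::-==++=+=+==+++++=+++++++++++++
++++++++++++++--::::::--:::::-:--=++==+++++++=-+++++++++++++
[329.38346063 246.56599072] [305.05713981 258.50171455]
```

The coupling is tilting as wanted, so I keep pushing.

{"name": "arm_command", "arguments": {"moves": [0.5,0,0,0,0.5,0,0,0,0.5,0,0,0,0.5,0,0,0,0,0,0,0,0,0,0,0,0,0,0,0,-2,0,-2,0,-2,0,-2,0,-2,0,-2,0,-1,0,0,0], "fingers": 100}}

```text
time: 20.3
ee_pos: [0.4239, 0.0869, 0.1204]
eef_rot: [0.991, 0.132, 0.002, 0.001]
ft_force: [0.9, 0.6, -0.9]
width: 0.0839
grip_force: 0.0
```

```bash
python3 go.py .4736 .1011 .057 15; python3 blob.py "(285,225,60,52)"
```

```text
t 20.3 pos [0.4239 0.0869 0.1204] yaw 15.22 tilt 0.21 F [ 0.9  0.6 -0.9] w 0.0839 grip 0.0
tool-axes move cm [ 5.15 -0.07  6.35] turn 0.22
###########******%%%%%%%%%%%%%%%%%%%%%%%%%%%%%%%%%%%%%+: ...
#########**+=---+#%%%%%%%%%%%%%%%%%%%%%%%%%%%%%%%%%%%%+:  . 
########*+=-----=+++**#####%%%%%%%%%%%%%%%%%%%%%%%%%%%*-.:::
#########=------=++++++++++*####%%%%%%%%%%%%%%%%%%%%%%#+++++
#########=------=+++++++++++++++*+*##%%#%%%%%%%%%%%%%%%%%%%%
**######*+=-----=++++++++++++++++++++++++*##%#%%%%%%%%%%%%%%
+*******#**=----=++++++++++++++++++++++++++++=++*##%##%%%%%#
=====+++**+=----=+++++++++++++++++++++++++++++++++++========
=============---=++++++++++++=+++++++++++++++=+----:::-:::--
============----=++++==-=--:-------::--------:-:::::::-:-:-:
=============--------:---:::--:-::::::::-:::::::-:::---:::-:
=============----::::-::::--:---:--:-:-:::--:-::::::--:-:---
=============----:-----::-:::--:::-::--::-::-::-:-:--:--:---
=============------::::::::-:::---::-::::--::-:::--:-::-:--:
============--:---:::--:::---::::-:::--:-:::::----:-::-::-:-
=============---:--:-::::--:::-:::-:::::-:-:::
[... 1510 characters left out ...]
++++++=-:::::-:--::::---::-++
+++++++++++-::-++++++++++++++++++++++--::::::-:----:-:-:::-=
+++++++++++=---++++++++++++++++++++++=--:----:--::--:-:----=
++++++++++++=-=+++++++++++++++++++===----:---::-::--:-----:=
++++++++++++++++++++++++++++++++=--=---::-:----:---:-:::-:--
+++++++++++++++++++++++*+++++++---:----:---::-::---:--:---:-
+++++++++++++++++++++++++++++++-::::--:-::-::-----::-:--:---
+++++++++++++++++++++++++++++++-:-:-------:--::-::-:-----:-=
++++++++++++++++*++++++++++++++--:-:----:----:-:-:-:::---:-=
++++*++++++++++++++++++++++++++-::::::-:-:-::-::::-::::::---
+++++*+*+++++++++++++++++++++++=--:::-:---:-----:::---:--:--
+++++++++++++++++*++++++++*++++==---==-----=====-------=-=++
```

It has toppled and lies flat: in the side image the top face spans columns 299–321 and rows 247–257. Now I measure it.

```bash
python3 - <<'E'
from fit import *
s=np.load('pics/last.npy');i=I['side']
for p in((298.8,257.3),(321.6,257.3),(298.8,247),(298.8,269.5)): print(p,onz(i,*p,.044 if p[1]<260 else 0).round(4))
C=[[sx*.032,sy*.022,z] for sx in(-1,1) for sy in(-1,1) for z in(0,.044)]
for v in([.5257,.115,.262],[.52,.11,.262]): print(v,np.array([proj(i,q) for q in rz(C,v)]).round(1).tolist())
print(s[255:274,292:328].sum(2)[::2]//3)
E
```

```text
(298.8, 257.3) [0.552  0.1433 0.044 ]
(321.6, 257.3) [0.4898 0.1285 0.044 ]
(298.8, 247) [0.5637 0.1    0.044 ]
(298.8, 269.5) [ 0.552   0.1456 -0.    ]
[0.5257, 0.115, 0.262] [[320.9, 258.6], [321.2, 247.1], [321.6, 268.9], [321.9, 257.2], [299.3, 259.0], [299.1, 247.5], [299.3, 269.3], [299.1, 257.6]]
[0.52, 0.11, 0.262] [[323.1, 257.8], [323.4, 246.4], [323.9, 268.0], [324.2, 256.4], [301.6, 258.2], [301.4, 246.7], [301.6, 268.5], [301.5, 256.8]]
[[ 87  69  69  68  68  64  67 128 187 193 199 194 195 196 196 196 197 194
  194 199 194 197 197 195 197 196 200 196 195 180 117  78  64  65  66  69]
 [130 126 120  93  78  62  69 124 176 187 189 189 186 185 184 182 183 183
  181 183 185 185 183 185 183 184 188 186 172 125  89  68  65  68  63  60]
 [129 123 128 128 119  85  70  94 110 119 122 125 121 120 121 123 121 124
  127 123 123 122 121 126 120 123 126 124 116 111  88  66  69  64  69  65]
 [128 129 131 128 117  84  66  93 126 125 126 129 127 127 126 127 127 127
  127 129 127 125 129 128 126 130 127 125 116 114  84  69  59  66  65  65]
 [129 127 129 126  84  61  65  81 122 125 126 125 125 123 124 123 123 123
  127 124 125 125 126 125 126 126 120 113 110 110  86  69  62  64  64  66]
 [130 129 127 130  85  67  65  79 119 127 125 122 127 124 124 125 124 128
  127 125 127 127 123 124 128 128 117 113 114 113  89  66  65  63  64  61]
 [129 128 129 125  98  75  68  81 119 130 127 128 124 126 128 129 127 128
  127 128 127 126 129 130 128 127 116 112 112 112  88  68  67  63  67  68]
 [127 127 128 127 130 126 124 127 129 127 127 126 122 126 125 123 126 126
  125 127 127 127 128 128 116  90  85  84  90  86  80  71  63  63  71  65]
 [126 123 127 124 126 127 129 131 127 130 130 128 124 128 128 129 129 131
  130 122 127 121 124 114  76  64  64  64  63  67  66  63  66  65  64  68]
 [128 128 130 129 129 131 128 129 129 132 128 130 129 128 126 127 127 127
  131 125 128 125 130 125  85  68  63  69  60  66  66  67  67  65  67  67]]
```

```bash
python3 go.py .5044 .1093 .010 15
```

```text
t 20.35 pos [0.4226 0.0862 0.1189] yaw 15.19 tilt 0.15 F [ 0.9 -0.3 -0.7] w 0.0848 grip 0.0
tool-axes move cm [ 8.48 -0.11 10.91] turn 0.19
```

{"name": "arm_command", "arguments": {"moves": [2.5,0,0,0,2.5,0,0,0,2.4,0,0,0,0.9,0,2,0,0,0,2.5,0,0,0,2.5,0,0,0,2.5,0,0,0,1.3,0,0,0,0,0,0,0,0,0]}}

```text
time: 21.18
ee_pos: [0.5041, 0.1088, 0.0095]
eef_rot: [0.991, 0.132, -0.001, -0.0]
ft_force: [0.6, 0.7, 0.4]
width: 0.0869
grip_force: 0.0
```

{"name": "arm_command", "arguments": {"moves": [0,0,0,0,0,0,0,0,0,0,0,0,0,0,0,0,0,0,0,0,0,0,0,0,0,0,0,0,0,0,0,0,0,0,0,0], "fingers": 0, "squeeze": 8}}

```text
time: 21.93
ee_pos: [0.5041, 0.1094, 0.0097]
eef_rot: [0.991, 0.133, 0.0, -0.0]
ft_force: [-2.0, 3.6, 3.8]
width: 0.0442
grip_force: 7.9
```

{"name": "arm_command", "arguments": {"moves": [0,0,-0.8,0,0,0,-0.8,0,0,0,-0.8,0,0,0,-0.6,0,0,0,0,0]}}

```text
time: 22.35
ee_pos: [0.5053, 0.1086, 0.0412]
eef_rot: [0.991, 0.132, 0.001, 0.0]
ft_force: [-0.5, 0.3, -3.1]
width: 0.0444
grip_force: 8.0
```

{"name": "arm_command", "arguments": {"moves": [0,0,-1.5,0,0,0,-0.5,0,0,0,0,0,0,0,0,0,0,0,0,0,0,0,0,0,0,0,0,0,0,0,0,0], "squeeze": 3}}

```text
time: 23.02
ee_pos: [0.5042, 0.1086, 0.0593]
eef_rot: [0.991, 0.132, -0.0, 0.0]
ft_force: [-1.6, -0.8, 2.7]
width: 0.0441
grip_force: 3.0
```

```bash
python3 go.py .5044 .1093 .010 15; python3 blob.py "(285,220,60,56)"
```

```text
t 23.02 pos [0.5042 0.1086 0.0593] yaw 15.2 tilt 0.02 F [-1.6 -0.8  2.7] w 0.0441 grip 3.0
tool-axes move cm [ 0.04 -0.06  4.93] turn 0.2
+++++++++++++++*%%%%+=:::...... ..  ..    . .-+#%%%%%%%%%%%%
++++++++++++++*#%%%%##=:... .. ...  . .... .:=#%%%%%%%%%%%%%
*****+*+++++++*%%%%%%%=:: ..... .      .. . .-*%%%%%%%%%####
####**********#%%%%%%%+::.. .   . .   .   ...-+%%%%%%%##+===
########******###%%%%%+:.:.....   ..        .-+%%%%##+======
#*#*****==----==+%%%%%+::.. ..... ...........-+#+#+=========
*+*==-==--------+#%%%#=:.........:.::.:....:::---===========
----------------=++++-:...:.::.:::::::::.::::::::===========
----------------=+++=. . .:.:::::.:::::.:::::::.:-==========
----------------=+++=:....::::::.::.::::::.::::::-==========
----------------=+++=:...:.:::::::.::::::::::::.:--=========
--=-------------=+++=:...:.:::.::.::::.::::::::.::-=========
========--------=+++-:::.::::::::::::::::::::::::::-----====
======--=====---=++-::::::::::::::::.::::::::::::::::--:----
-==-=========------:::.:--:::::::.::::::::::::::::::-:::----
==-=-===-====-----::::::::::-:.::::::::::::::::
[... 1753 characters left out ...]
===++++++++++++++++++++++++++
++=--:------:-----:::--:---:-=+==++=++++++++++++++++++++++++
+++==-----::-::--:-::-----::-=====++++++++++++++++++++++++++
++++++++--:---:----:-:-:--::-=======++======++++++++++++++++
++++++++-:-------:-:::-:----:-------++++++++++++++++++++++++
++++++++=-:--:-----::::-::---::-::--=+++++++++++++++++++++++
++++++++=--::----::-------:-:-------=+++++++++++++++++++++++
++++++++++-:---------:----:-:-=-:-++++++++++++++++++++++++++
++++++++++-:--:-:--:--:-::::----:-++++++++++++++++++++++++++
++++++++----------:--:-----:----:-++++++++++++++++++*+++++++
+++++++----:---::--:-:-----:--:-:-++++++++++++++++++++++++++
++++++=--::-:::-----:---:::--:---:=+++++++++++++++++++++++++
```

It has swung upright. I release, lift and measure.

{"name": "arm_command", "arguments": {"moves": [0,0,0,0,0,0,0,0,0,0,0,0,0,0,0,0,0,0,0,0,0,0,0,0,0,0,-2,0,0,0,-2.5,0,0,0,-2,0,0,0,-1,0,0,0,0,0], "fingers": 100}}

```text
time: 23.98
ee_pos: [0.5055, 0.1089, 0.1366]
eef_rot: [0.991, 0.132, 0.002, 0.0]
ft_force: [-0.1, 0.6, -0.5]
width: 0.0866
grip_force: 0.0
```

```bash
python3 go.py .5044 .1093 .010 15; python3 blob.py "(300,236,45,36)";python3 - <<'E'
from fit import *
C=[[sx*.022,sy*.022,z] for sx in(-1,1) for sy in(-1,1) for z in(0,.064)]
for v in([.5044,.109,.262],[.49,.105,.262]): print(v,np.array([proj(I['side'],q) for q in rz(C,v)]).round(1).tolist())
E
```

```text
t 23.98 pos [0.5055 0.1089 0.1366] yaw 15.2 tilt 0.21 F [-0.1  0.6 -0.5] w 0.0866 grip 0.0
tool-axes move cm [-0.14 -0.07 12.65] turn 0.2
---::::::--:--::........::-:-:-:::::::--:-:--
--::-:::::-::-:::::::::::::-:::--::-:-:-::::-
---:::::::::--:::::-::-:::::::-::::-:::::::::
:-::-::::-::--:::-::::::::--::::---:::::::-:-
-:--:::::-::::----===========---:::::---:-::-
::-::-:::::--:--=*#****######+-:-:--:---:-:--
-:::--::::::--==+%@@@%@@@@%@@*-:-::::::::::-:
::-:--:::::::-==+%@@%%%%%@@@%*=::-::::-::----
-::--:::--:---==+%%%+=-+#%@@@#=::-::::----=++
-::::-:-:::---===%#=:...-*%@@#=:-=---=+++++++
-:-:-::::--:-:===%*:.   .=%@%%+=+++++++++++++
:--:--:::::-::==+%#=:..:-*%%@%*++++++++++++++
:::----:-:--:-===#%#*+++*%%@@%*++++++++++++++
-:----:-:::---+==*%%@@@@@@@@@@*++++++++++++++
---:---:::-+=+==+#%%%%%%%%%%%%*++++++++++++++
-----:::-:-+++===++*###*******+++++++++++++++
-----:---:-+++==+==++++++++++++++++++++++++++
-:---:-+=--+++=++=+++++++++++++++++++++++++++
--:-::-++--+++==+=+++++++++++++++++++++++++++
::-:---==--++=====+++++++++++++++++++++++++++
--:-:--=+-----==++++++++++++++++++++++++++
[... 295 characters left out ...]
=+++++++++++++++++++++++++++++
:::-::--+-:::-=++++++++++++++++++++++++++++++
:-::----=-----=++++++++++++++++++++++++++++++
-::::-::--:-:-=++++++++++++++++++++++++++++++
:---:----:::--=++++++++++++++++++++++++++++++
---:-:------:-+++++++++++++++++++++++++++++++
:-::-:--:-:-:-=++++++++++++++++++++++++++++++
:--:-:::--:::-+++++++++++++++++++++++++++++++
-----:------:-+++++++++++++++++++++++++++++++
[0.5044, 0.109, 0.262] [[325.0, 258.5], [325.5, 241.6], [325.8, 268.7], [326.4, 251.6], [310.1, 258.8], [310.2, 241.9], [310.5, 269.0], [310.6, 251.9]]
[0.49, 0.105, 0.262] [[330.0, 258.4], [330.7, 241.5], [331.0, 268.6], [331.7, 251.5], [315.2, 258.6], [315.4, 241.8], [315.7, 268.9], [315.9, 251.8]]
```

```bash
python3 -c "
from fit import *
print(onz(I['side'],322,246,.064))"; python3 go.py .494 .1055 .052 -75
```

```text
[0.49447315 0.10355893 0.064     ]
t 24.03 pos [0.5047 0.1086 0.1349] yaw 15.19 tilt 0.1 F [-0.2 -0.7 -0. ] w 0.0868 grip 0.0
tool-axes move cm [-1.13  0.02  8.29] turn 90.19
```

{"name": "arm_command", "arguments": {"moves": [-1.1,0,0,0,0,0,0,7,0,0,0,7,0,0,0,7,0,0,0,7,0,0,0,7,0,0,0,7,0,0,0,7,0,0,0,7,0,0,0,7,0,0,0,7,0,0,0,7]}}

```text
time: 25.03
ee_pos: [0.4899, 0.1012, 0.1227]
eef_rot: [0.938, -0.347, -0.008, 0.011]
ft_force: [0.0, 0.1, -0.2]
width: 0.0873
grip_force: 0.0
```

{"name": "arm_command", "arguments": {"moves": [0,0,0,7,0,0,0,6,0,0,2,0,0,0,2.5,0,0,0,2.5,0,0,0,1.4,0,0,0,0,0,0,0,0,0]}}

```text
time: 25.7
ee_pos: [0.4858, 0.0984, 0.0343]
eef_rot: [0.928, -0.371, -0.012, 0.016]
ft_force: [0.8, 0.3, -0.0]
width: 0.0871
grip_force: 0.0
```

```bash
python3 go.py .494 .1055 .052 -75
```

```text
t 25.7 pos [0.4858 0.0984 0.0343] yaw -43.61 tilt 2.26 F [ 0.8  0.3 -0. ] w 0.0871 grip 0.0
tool-axes move cm [ 0.08 -1.01 -1.81] turn 31.39
```

The last joint is at its limit on that side. I go up and use the other direction (yaw 105).

{"name": "arm_command", "arguments": {"moves": [0,0,-2,0,0,0,-2,0,0,0,-2,0,0,0,-2,0,0,0,0,-7,0,0,0,-7,0,0,0,-7,0,0,0,-7,0,0,0,-7,0,0,0,-7,0,0,0,0]}}

```text
time: 26.62
ee_pos: [0.4898, 0.1002, 0.1165]
eef_rot: [1.0, -0.011, -0.015, 0.009]
ft_force: [-0.1, 0.2, -0.4]
width: 0.0872
grip_force: 0.0
```

```bash
python3 go.py .494 .1055 .052 15; python3 blob.py "(305,236,40,36)"; python3 -c "
from bench import r
s=r.read_state();print(s['joint_positions'].round(3),s['eef_rot'].round(4))
from fit import *
print(R.from_quat(s['eef_rot']).as_matrix().round(4))"
```

```text
t 26.62 pos [0.4898 0.1002 0.1165] yaw -1.3 tilt 2.01 F [-0.1  0.2 -0.4] w 0.0872 grip 0.0
tool-axes move cm [ 0.6  -0.66  6.43] turn -16.3
:::::::-:-::..     .:-:--::::::---:::--:
:::---:::::..      .::---:--:--:::::::-:
:::---:--:::. .    .:::::-:-::--::-::---
::-:::-:--:..    . .::-::-::---::::----:
:::::-::---..... . :====---:--::::::---:
:::::-:-:----=+-:::-####+--:-:-::-:::---
-:-:-:::-===+%%+=++*%@@%*=-:-::---::::::
:----:::-===+%*==#%%%@@@*-::-::-:::::-:-
--::-:---===*%+-:-+*%@@%#=-:-::-::---::-
:----:---==+%#-. ..:+%@@%=-::::-:-::-:::
:::-::-:-==+%+:    .=%@@@+--:-:--:--:-::
:::::::::-=+%+:..::-+%%@@+-::-:-:-:::--:
:------:-=+%%*=++++*%@@@%+-:-:::-:::-:--
:----::-:=#@%+=%@@%%@@@@@*-:--:::---::::
---:::-::=%%*==%%%%%%%%%%*-:::-::::-::::
-::--:-:-=*#+=+*#********=-:-----------=
--:--::--=+++++++++++++++==--=+=++++++++
::--::--:=++=+++++++++++++++++++++++++++
-----::--=++++++++++++++++++++++++++++++
:---:---===+=+++++++++++++++++++++++++++
::-------==+++++++++++++++++++++++++++++
-:::--::-=++++++++++++++++++++++++++++++
:::-:----===++++++++++++++++++++++++++++
-::::-::-==++++*++++++++++++++++++++++++
---------==+++++++++++++++++++++++++++++
--:--::--==+++++++++++++++++++++++++++++
--:-:--:-==+++++++++++++++++++++++++++++
-:---:-::-=+++++++++++++++++++++++++++++
----:-::-==+++++++++++++++++++++++++++++
::-----:-==+++++++++++++++++++++++++++++
-----:-:--=+++++++++++++++++++++++++++++
--::-::-:-=+++++++++++++++++++++++++++++
:-:--:----=+++++++++++++++++++++++++++++
:::--:--:-++++++++++++++++++++++++++++++
------:-:-++++++++++++++++++++++++++++++
-:--:----=++++++++++++++++++++++++++++++
[-0.53   0.171  0.253  1.901 -0.038  1.109 -1.863] [ 0.9997 -0.0152 -0.0149  0.0093]
[[ 0.9991 -0.0301 -0.03  ]
 [-0.0307 -0.9994 -0.0181]
 [-0.0294  0.019  -0.9994]]
```

{"name": "arm_command", "arguments": {"moves": [0,0,0,-7,0,0,0,-7,0,0,0,-7,0,0,0,-7,0,0,0,-7,0,0,0,-7,0,0,0,-7,0,0,0,-7,0,0,0,-7,0,0,0,-7,0,0,0,-7,0,0,0,-7]}}

```text
time: 27.67
ee_pos: [0.4896, 0.1002, 0.1161]
eef_rot: [0.752, 0.659, -0.018, -0.003]
ft_force: [-0.1, 0.2, 0.5]
width: 0.0871
grip_force: 0.0
```

{"name": "arm_command", "arguments": {"moves": [0,0,0,-7,0,0,0,-7,0,0,0,-7,0,0,0,-1,0,0,0,0,0,0,0,0]}}

```text
time: 28.17
ee_pos: [0.4895, 0.1004, 0.1158]
eef_rot: [0.615, 0.788, -0.017, -0.007]
ft_force: [0.0, -0.1, -0.4]
width: 0.0871
grip_force: 0.0
```

```bash
python3 go.py .494 .1055 .053 105
```

```text
t 28.17 pos [0.4895 0.1004 0.1158] yaw 104.07 tilt 2.05 F [ 0.  -0.1 -0.4] w 0.0871 grip 0.0
tool-axes move cm [0.45 0.78 6.25] turn -0.93
```

{"name": "arm_command", "arguments": {"moves": [0.4,0.8,0,-0.9,0,0,2,0,0,0,2,0,0,0,2,0,0,0,0.2,0,0,0,0,0]}}

```text
time: 28.67
ee_pos: [0.4938, 0.1053, 0.0526]
eef_rot: [0.607, 0.794, -0.018, -0.007]
ft_force: [-0.4, 0.1, 0.2]
width: 0.0879
grip_force: 0.0
```

{"name": "arm_command", "arguments": {"moves": [0,0,0,0,0,0,0,0,0,0,0,0,0,0,0,0,0,0,0,0,0,0,0,0,0,0,0,0,0,0,0,0,0,0,0,0], "fingers": 0, "squeeze": 4}}

```text
time: 29.42
ee_pos: [0.4946, 0.1053, 0.0535]
eef_rot: [0.607, 0.795, -0.016, -0.007]
ft_force: [1.4, 0.6, 0.4]
width: 0.044
grip_force: 4.0
```

```bash
python3 go.py .494 .1055 .053 105
```

```text
t 29.42 pos [0.4946 0.1053 0.0535] yaw 105.31 tilt 2.02 F [1.4 0.6 0.4] w 0.044 grip 4.0
tool-axes move cm [ 0.04 -0.05  0.05] turn 0.31
```

{"name": "arm_command", "arguments": {"moves": [0,0,0,0,0,0,0,0,0,0,0,0,0,0,0,0,0,0,0,0,0,0,0,0,0,0,-1.5,0,0,0,-2,0,0,0,0,7,0,0,0,7,0,0,0,7,0,0,0,7], "fingers": 100}}

```text
time: 30.42
ee_pos: [0.4953, 0.1058, 0.0884]
eef_rot: [0.783, 0.622, -0.018, -0.003]
ft_force: [0.1, -0.5, -0.4]
width: 0.087
grip_force: 0.0
```

{"name": "arm_command", "arguments": {"moves": [0,0,0,7,0,0,0,7,0,0,0,7,0,0,0,7,0,0,0,7,0,0,0,7,0,0,0,7,0,0,0,7,0,0,0,6,0,0,0,0,0,0,0,0]}}

```text
time: 31.33
ee_pos: [0.4953, 0.1059, 0.0883]
eef_rot: [0.991, 0.135, -0.017, 0.007]
ft_force: [-1.1, 0.2, -0.2]
width: 0.087
grip_force: 0.0
```

```bash
python3 go.py .494 .1055 .053 15
```

```text
t 31.33 pos [0.4953 0.1059 0.0883] yaw 15.5 tilt 2.07 F [-1.1  0.2 -0.2] w 0.087 grip 0.0
tool-axes move cm [-0.01 -0.03  3.53] turn 0.5
```

{"name": "arm_command", "arguments": {"moves": [0,0,1.7,0.5,0,0,1.7,0,0,0,0,0]}}

```text
time: 31.58
ee_pos: [0.4924, 0.1047, 0.0518]
eef_rot: [0.991, 0.131, -0.019, 0.007]
ft_force: [-1.4, 0.5, -1.2]
width: 0.0873
grip_force: 0.0
```

{"name": "arm_command", "arguments": {"moves": [0,0,0,0,0,0,0,0,0,0,0,0,0,0,0,0,0,0,0,0,0,0,0,0,0,0,0,0,0,0,0,0,0,0,0,0], "fingers": 0, "squeeze": 35}}

```text
time: 32.33
ee_pos: [0.4944, 0.1053, 0.0544]
eef_rot: [0.991, 0.129, -0.016, 0.007]
ft_force: [-1.1, -0.1, 1.7]
width: 0.0436
grip_force: 34.9
```

```bash
python3 go.py .4746 .1872 .1995 15
```

```text
t 32.33 pos [0.4944 0.1053 0.0544] yaw 14.8 tilt 2.05 F [-1.1 -0.1  1.7] w 0.0436 grip 34.9
tool-axes move cm [ -0.32  -8.28 -14.58] turn -0.2
```

{"name": "arm_command", "arguments": {"moves": [0,0,-2.5,0,0,0,-3.5,0,0,0,-3.5,0,0,0,-3.5,0,-0.3,-2,-1.6,0,0,-2.5,0,0,0,-2.5,0,0,0,-1.3,0,0,0,0,0,0,0,0,0,0]}}

```text
time: 33.17
ee_pos: [0.4743, 0.1873, 0.1988]
eef_rot: [0.991, 0.129, -0.017, 0.008]
ft_force: [0.1, -0.5, -3.1]
width: 0.0434
grip_force: 34.9
```

```bash
python3 go.py .5905 .2180 .1995 15;python3 - <<'E'
from fit import *
s=r.camera('side').astype(int);p=r.read_state()['ee_pos']
C=[[sx*.022,sy*.022,z] for sx in(-1,1) for sy in(-1,1) for z in(-.0545,.0095)]
q=np.array([proj(I['side'],q) for q in rz(C,[p[0],p[1],.262])+[0,0,p[2]]]);print(q.round(1).tolist())
x0,y0=q.min(0).astype(int)-5;x1,y1=q.max(0).astype(int)+6
print(x0,y0);print(s[y0:y1:3,x0:x1].sum(2)//3)
E
```

```text
t 33.17 pos [0.4743 0.1873 0.1988] yaw 14.86 tilt 2.15 F [ 0.1 -0.5 -3.1] w 0.0434 grip 34.9
tool-axes move cm [12.01  0.02 -0.5 ] turn -0.14
[[331.4, 237.4], [332.2, 217.3], [332.6, 248.4], [333.5, 227.9], [314.4, 237.7], [314.6, 217.5], [314.9, 248.7], [315.2, 228.1]]
309 212
[[ 61  29  27  33  30  29  34  36  27  36  37  37  26  34  34  39  31  33
   38  33  34  30  32  32  29  37  30  30  38  33]
 [ 64  15  21  13  21  22  18  24  22  19  16  27  22  23  17  15  24  20
   24  24  17  20  20  19  31  31  13  22  17  16]
 [ 83  25  35  41  37  22  19  16  13  14  26  20  20  20  23  15  20  17
   23  21  31  16  19  14  22  24   7  19  20  49]
 [ 92  22  17  43  29  14  10  21  15  25  13  22  14  19  17  28  26  22
   20  20  20  22  12  19  16  14  22  13   4  32]
 [149 116 111 140 125 106  72  64  66  70  68  46  11  19  17  20  24  26
   23  14  65 171 192 197 194 189 190 188 189 188]
 [172 175 177 181 187 165 114 101 100 102 102  65  23  17  19  18  22  20
   12  21  45  92 101 111 167 189 190 192 188 190]
 [119 123 118 122 123 116  99 105 113 110 109  80  43  17  25  17  28  
[... 229 characters left out ...]
111 113 108 110 109 112
  109 110 109 124 127 130 127 124 129 123 126 127]
 [120 124 117 124 126 116 103 107 111 111 109 110 111 114 111 111 108 109
  109 111 119 127 127 128 126 124 116 112 113 116]
 [123 122 125 125 127 123 110 109 108 108 110 109 113 113 108 109 109 106
  110 123 126 129 128 126  94  66  64  68  62  63]
 [ 67  72  74  68  67  67  97 108 107 112 105 111 109 111 114 107 110 110
  123 126 127 127 129 125  84  67  65  67  63  64]
 [ 62  66  63  67  66  68  85  96  97  94  93  94  90  91  87  92  88  95
   94  91  93  90  93  91  72  68  70  65  65  64]
 [ 66  64  61  67  65  69  62  66  66  67  66  63  69  67  66  65  64  63
   68  64  64  63  66  67  62  63  64  65  60  68]]
```

{"name": "arm_command", "arguments": {"moves": [1.5,0,-0.1,-0.1,1.5,0,-0.06,0,1.5,0,-0.06,0,1.5,0,-0.06,0,1.5,0,-0.06,0,1.5,0,-0.06,0,1.5,0,-0.05,0,1.0,0,-0.05,0,0.4,0,0,0,0,0,0,0,0,0,0,0]}}

```text
time: 34.13
ee_pos: [0.5896, 0.2169, 0.2]
eef_rot: [0.991, 0.129, -0.017, 0.007]
ft_force: [-0.4, 0.4, -3.6]
width: 0.0437
grip_force: 34.9
```

```bash
python3 go.py .5895 .2180 .1995 15;python3 - <<'E'
from fit import *
s=r.camera('side').astype(int);p=r.read_state()['ee_pos']
C=[[sx*.022,sy*.022,z] for sx in(-1,1) for sy in(-1,1) for z in(-.0545,.0095)]
q=np.array([proj(I['side'],q) for q in rz(C,[p[0],p[1],.262])+[0,0,p[2]]]);print(p,q.round(1).tolist())
print(s[240:251,262:290].sum(2)//3)
E
```

```text
t 34.13 pos [0.5896 0.2169 0.2   ] yaw 14.83 tilt 2.13 F [-0.4  0.4 -3.6] w 0.0437 grip 34.9
tool-axes move cm [ 0.02 -0.11  0.05] turn -0.17
[0.58942956 0.21717256 0.20021377] [[285.3, 237.7], [284.5, 217.5], [284.8, 248.8], [283.9, 228.1], [268.1, 238.0], [266.7, 217.7], [266.9, 249.1], [265.4, 228.4]]
[[125 125 125 125 118 112 111 108 111 111 112 112 111 107 108 110 111 111
  123 127 130 129 121 100  98  98  99  99]
 [125 126 128 123 121 114 109 109 110 111 114 110 109 109 109 104 111 109
  126 126 130 127 122 106  93  97  97  96]
 [126 125 125 124 117 114 110 110 104 110 112 112 109 110 107 110 111 112
  128 125 129 130 123 113 110 103 105 101]
 [122 127 125 124 123 111 104 109 108 110 110 110 111 107 111 107 109 122
  125 128 129 130 121 121 124 124 121 118]
 [124 126 125 127 121 114 108 105 108 112 110 111 111 109 108 108 109 121
  126 125 128 128 122 123 124 128 129 127]
 [127 124 123 127 123 114 107 107 108 107 112 112 112 111 105 111 113 122
  128 126 128 129 125 116 113 119 117 121]
 [127 121 121 125 126 113 112 109 106 110 111 109 109 106 109 110 119 123
  128 130 129 133 124  83  73  72  72  74]
 [125 125 125 129 129 115 110 111 107 111 108 106 108 110 110 105 107 119
  122 126 125 124 120  82  66  66  64  64]
 [113 115 113 115 118 103 101 102 102  98  94  94  92  92  91  94  96  98
  106 105 101  95  94  69  66  65  67  63]
 [ 70  68  69  70  70  69  67  67  69  71  65  68  67  68  73  67  69  68
   70  71  69  68  67  66  62  70  66  68]
 [ 58  66  67  68  67  64  64  63  64  62  65  63  70  66  63  69  68  63
   68  69  71  65  67  70  66  67  69  66]]
```

{"name": "arm_command", "arguments": {"moves": [-0.15,-0.05,0,0,0,0,-0.15,0,0,0,-0.15,0,0,0,-0.15,0,0,0,-0.15,0,0,0,0,0,0,0,0,0]}}

```text
time: 34.77
ee_pos: [0.5885, 0.2182, 0.2066]
eef_rot: [0.991, 0.13, -0.016, 0.007]
ft_force: [0.4, 0.3, -3.8]
width: 0.0436
grip_force: 34.9
```

{"name": "arm_command", "arguments": {"moves": [0,0,-0.2,0,0,0,-0.2,0,-0.03,0,-0.2,0,0,0,0,0,0,0,0,0]}}

```text
time: 35.18
ee_pos: [0.5884, 0.2182, 0.2126]
eef_rot: [0.991, 0.13, -0.016, 0.007]
ft_force: [-0.0, 0.2, -4.5]
width: 0.0437
grip_force: 34.9
```

It passes the tip height with no added force, so the open end is up and sliding on.

{"name": "arm_command", "arguments": {"moves": [0,0,-0.25,0,0,0,-0.25,0,-0.03,0,-0.25,0,0,0,-0.25,0,0,0,0,0,0,0,0,0]}}

```text
time: 35.68
ee_pos: [0.5884, 0.2183, 0.2227]
eef_rot: [0.991, 0.13, -0.016, 0.007]
ft_force: [-1.0, -0.1, -3.2]
width: 0.0434
grip_force: 34.9
```

{"name": "arm_command", "arguments": {"moves": [0,0,-0.2,0,-0.03,0,-0.2,0,0,0,-0.2,0,0,0,-0.2,0,0,0,0,0,0,0,0,0]}}

```text
time: 36.18
ee_pos: [0.5884, 0.2184, 0.2306]
eef_rot: [0.991, 0.13, -0.016, 0.007]
ft_force: [-0.2, -0.9, -3.6]
width: 0.0435
grip_force: 34.9
```

{"name": "arm_command", "arguments": {"moves": [0,0,-0.2,0,-0.03,0,-0.2,0,0,0,-0.2,0,0,0,-0.1,0,0,0,0,0,0,0,0,0]}}

```text
time: 36.68
ee_pos: [0.5882, 0.2184, 0.2375]
eef_rot: [0.991, 0.13, -0.017, 0.007]
ft_force: [0.3, -1.2, -4.6]
width: 0.0435
grip_force: 34.9
```

{"name": "arm_command", "arguments": {"moves": [0,0,-0.1,0,0,0,0,0,0,0,0,0]}}

```text
time: 36.93
ee_pos: [0.5882, 0.2185, 0.2385]
eef_rot: [0.991, 0.13, -0.017, 0.007]
ft_force: [-0.7, -0.7, -3.3]
width: 0.0436
grip_force: 34.9
```

{"name": "arm_command", "arguments": {"moves": [0,0,-0.1,0,0,0,0,0,0,0,0,0]}}

```text
time: 37.18
ee_pos: [0.5883, 0.2185, 0.2395]
eef_rot: [0.991, 0.13, -0.017, 0.007]
ft_force: [-1.2, -0.1, -2.9]
width: 0.0436
grip_force: 34.9
```

{"name": "arm_command", "arguments": {"moves": [0,0,-0.1,0,0,0,0,0,0,0,0,0]}}

```text
time: 37.43
ee_pos: [0.5883, 0.2185, 0.2404]
eef_rot: [0.991, 0.13, -0.017, 0.007]
ft_force: [0.3, -1.2, -3.3]
width: 0.0437
grip_force: 34.9
```

{"name": "arm_command", "arguments": {"moves": [0,0,-0.05,0,0,0,0,0,0,0,0,0]}}

```text
time: 37.68
ee_pos: [0.5882, 0.2185, 0.2404]
eef_rot: [0.991, 0.13, -0.017, 0.007]
ft_force: [1.6, 1.0, -8.2]
width: 0.0431
grip_force: 34.9
```

The collar is touched at TCP z 0.2404, as predicted from the overlap (0.2405), with about 5 N of push and little side force. I let it settle and hand in.

{"name": "arm_command", "arguments": {"moves": [0,0,0,0,0,0,0,0,0,0,0,0]}}

```text
time: 37.93
ee_pos: [0.5883, 0.2184, 0.2405]
eef_rot: [0.991, 0.13, -0.017, 0.007]
ft_force: [1.8, 1.2, -11.3]
width: 0.0437
grip_force: 34.9
```

```bash
python3 go.py .59 .218 .2404 15; python3 -c "
from bench import r
print(r.close_job())"
```

```text
t 37.93 pos [0.5883 0.2184 0.2405] yaw 14.89 tilt 2.09 F [  1.8   1.2 -11.3] w 0.0437 grip 34.9
tool-axes move cm [0.16 0.09 0.01] turn -0.11
the job is handed in; nothing more can be done
None
```

The coupling from the paper is hole-up on the spindle, lightly against the collar (about 8 N) and still held in the gripper at 35 N; I handed the job in at 37.9 s, and no verdict came back.

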